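# Clear the noodle guide and scraper for washing

## Task

Cutting is over: flip the spring hold-down finger on the sloped rest up and over until it stays open, and only then take the noodle guide off the rest and lay it flat, grip bar up, in the short bay of the blue wash tray. Also lift the dough scraper up and off its hook and lay it down flat in the tray's long bay. Set both down rather than dropping them, leave the finger standing open, and leave everything else where it stands.

Things in the scene. Friction and masses are not known exactly. Their poses are not given: they have to be found in the camera images.
- guide_bar (a point): Centre of the guide's dark grip bar. Guide (~120 g): plywood board 80 (own x) x 120 (y) x 6 mm; bar on the middle of its top face, 12 thick (x), 50 long (y), 24 high (z). The point is 12 mm above the board's top face, 18 above its underside. z: normal to the board, bar side up. At the start it lies on the rest's 30 deg slope, x pointing up the slope away from the robot, y left.
- rest: Fixed wooden rest, its top board (150 x 200 mm) sloping 30 deg, low edge towards the robot. Origin on the table under the slope's middle, which is 72 mm up (high edge 115 mm); x level, towards the high edge; y left. A lip 10 mm high stops the guide's low edge, 41 mm down the slope from the guide's centre.
- finger_knob (a point): Centre of the orange round knob (16 mm wide, 28 long, own z along it, normal to the slope when down) at the end of the spring hold-down finger: aluminium arm 12 mm wide with a black foot under the knob that presses on the guide's top face left of the bar; the arm runs left to the pivot. Centre is 14 mm above the arm's top, 40 above the guide's top face. Own x: hinge line, up the slope.
- finger_pivot (a point): The finger's hinge point at the left of the rest, 28 mm off the slope. The hinge line runs straight up the slope. When the finger is down the knob's centre is 48 mm to its right (-y of the rest) and 18 mm higher along the slope's normal. Steel cheeks 36 mm high flank it. Axes as the knob's.
- finger (a joint): Finger angle, rad: 0 = down on the guide; grows as the knob is lifted up and over to the left (+y of the rest). Over-centre spring: below 0.85 it pulls the finger down (about 3 N at the knob when down), beyond 0.85 it throws it open to the stop at 1.75, where it stays.
- scraper_grip (a point): Grip point in the scraper's handle, near its lower end and the centre of mass (~110 g). Own z along the handle to the ring (up while hanging), x through its thickness (away from the hook's tip). Handle 22 (y) x 14 (x) mm, green, to 73 mm above the point; blade 80 x 4 mm from 16 to 56 below; wire ring, hole 18 mm along x, centre 85 above, top 100 above.
- stand: Fixed hook stand; origin on the table under the hook's valley, where the scraper's ring hangs. Post at +90 mm in x, 312 mm tall; from it the hook reaches along -x, valley 276 mm up, open tip 16 mm beyond and 14 mm above it (tip points to the stand's -x). The ring must rise over 16 mm, then leave along -x. Foot board 170 x 110 x 14 mm, from -55 to +115 mm in x.
- guide_bay (a point): Centre of the floor of the short bay (far from the robot) of the fixed blue wash tray: inside 100 (x) x 150 (y) mm, floor 5 mm above the table, walls to 36 mm above the table. x, y: the tray's axes. Whole tray 300 x 160 mm; a 5 mm wall parts the bays.
- scraper_bay (a point): Centre of the floor of the long bay (near the robot) of the blue wash tray: inside 185 (x) x 150 (y) mm, floor 5 mm above the table, walls to 36 mm above the table. x, y: the tray's axes.
- bottle: Bystander, to be left alone: amber glass bottle, 54 mm diameter, 150 mm tall; origin at the centre of its underside.
- beaker: Bystander, to be left alone: open steel beaker, 68 mm wide, 85 mm tall; origin at the centre of its underside.
- teacup: Bystander, to be left alone: small white teacup, 56 mm wide, 55 mm tall, standing on the foot board of the hook stand behind the hanging scraper; origin at the centre of its underside.
- measure: Bystander, to be left alone: square wooden measuring box, 90 x 90 x 60 mm; origin at the centre of its underside.
- jar: Bystander, to be left alone: lidded glass jar, 60 mm wide, 80 mm tall; origin at the centre of its underside.
Not all that is in view belongs to the job. Leave any orange or turquoise look-alike of the part that bears scraper_grip alone.

How it is judged:
By the outcome, as a careful person would: the job done as asked, in the order asked, and still so for the second after the job is handed in, with the robot touching nothing.
It also fails if it takes over 72 s, if anything falls off the work surface, if the arm or the gripper's body presses on something with over 40 N, if the wrist force passes 120 N, or if a joint passes its speed limit or range.

## Robot

A 6-joint arm with a two-finger parallel gripper is mounted at the origin on the work surface. World frame = base frame: x ahead of the robot, y to its left, z up, the work surface at z = 0. Lengths are in m, angles in rad, forces in N, time in s.
With the tool pointing down it reaches from about 0.375 to 0.975 m from the base axis. Payload 3.8 kg.
Tool frame: the origin (TCP) lies midway between the tips of the shut fingers; the grasp point (between the pads) lies 19 mm behind it; z points along the fingers, y is the direction in which the jaws open and shut (so a half turn about z gives the same grasp; the last joint's range is limited). The gripper opens to 85 mm and grips with 20 to 120 N. Pads are 22 mm wide; open, the fingers measure 114 mm over their backs; the gripper's body (76 mm by 85 mm) begins 54 mm behind the grasp point. The pads swing forward as they close: fully open they stand 13 mm farther back than shut.
Start: joints at [-1.24, 0.264, 1.604, -0, 1.274, -0.037], TCP at [0.243, -0.63, 0.231] pointing down, gripper open.
Joint ranges: [-2.63, 2.63], [-0.94, 2.18], [0.31, 2.57], [-1.31, 4.45], [0, 2.66], [-2.55, 2.55]. Speed limits (rad/s): [2.57, 2.57, 3.14, 3.14, 3.14, 3.14].

## Interface

Orientations are given as a rotation vector (axis times angle).
In Python, from workcell import bot gives the robot as it stands. The module is installed in compiled form; this text tells all that it offers.
- The arm moves only by the tool move_arm, never from a script. Its argument "steps" is a list of rows, each a list of 5 numbers: the shift along the tool's x, y, z in mm, then the turn about the tool's z in degrees, then the opening in per cent of the stroke, from 0 (shut) to 100 (fully open). In form: [[tx, ty, tz, turn, claw], ...]. A call has 1 to 20 rows; each row is the pose to reach, as a shift and turn from the pose commanded when the call began, along the tool's axes at that moment; what a row does not reach only later rows make up. A row lasts 1/10 s, in which the tool goes at most 50 mm and 8.59 degrees, less where a joint would pass 70% of its speed; a pose out of reach is approached as far as the arm can. A call with a gripper value outside its range is refused whole. The fingers move at their own pace and stop on an object; "newtons" is the grip in N (left out, the last holds). Time passes only in rows, so rows that repeat a pose let the fingers close. It gives the time, the measured TCP pose, the force and the opening at its end, in the units of the state.
- bot.read_state(): the state, without advancing time (a new reading comes with each control period).
- bot.read_camera(name): name is "scene" or "side" or "wrist"; returns a dict with "pixels" (480x640x3 uint8, red, green, blue), "depth" (480x640 float32, m along the optical axis (not along the pixel's ray), 0 where there is no reading), "fovy" (degrees; the focal length in pixels is half the picture's height over the tangent of half this angle, whatever the lens; pixels are square), "cx", "cy" (the principal point, pixels), "xyz" and "attitude" of the camera in the world. Camera axes: x right, y up, looking along -z (the intrinsics and any distortion apply to the point x, -y, -z); pixel columns grow to the right and rows downward; lengths in m; the calibration is good to about 2 mm. A picture is of the moment at which its call begins.
- bot.finish_job(): hands the job in, once; it reports no verdict.
The state is a dict: "time": time; "q": joint angles; "joint_vel": joint speeds; "joint_torque": joint torques, N m; "tool_pos": TCP position; "tcp_rot": TCP orientation; "wrist_force": force on the tool from outside, world axes, zero at the start; "torque": the same for the moment, N m; "width": opening from 0.0 (shut) to 1.0 (fully open).
Only numpy, scipy, OpenCV 4.12 (cv2) and the standard library are available. Lean on these libraries where they do the work, as an engineer would, in place of code of your own. Each camera call takes 0.05 s, during which the arm holds its last target.

## Working session

There is one attempt and no reset: what is moved stays moved. The work goes in short steps, Python scripts to look and compute and a tool call to move; the robot and the scene stay as the last step left them, time stands still between calls to the robot, and variables do not carry over. Pictures are saved under pics/ and viewed, and the job is handed in when it is done.

Besides the shell and the picture viewer there is one more tool, called after "Emit:" by a JSON object that holds its "api" and its "payload". move_arm: Moves the arm, as the interface text tells. Its arguments: {"type":"object","properties":{"steps":{"type":"array","items":{"type":"array","items":{"type":"number"}}},"newtons":{"type":"number"}},"required":["steps"]}

```bash
mkdir -p pics; cat > h.py <<'E'
import numpy as np, cv2
from scipy.spatial.transform import Rotation as R
from workcell import bot
def att(c):
    a=np.array(c['attitude'],float)
    return a if a.shape==(3,3) else (R.from_rotvec(a).as_matrix() if a.size==3 else R.from_quat(a).as_matrix())
def pts(c):
    d=c['depth'];h,w=d.shape;f=h/2/np.tan(np.radians(c['fovy'])/2)
    v,u=np.mgrid[:h,:w]
    P=np.stack([(u-c['cx'])/f*d,-(v-c['cy'])/f*d,-d],-1)
    return P@att(c).T+np.array(c['xyz'])
def save(c,n): cv2.imwrite('pics/'+n,cv2.cvtColor(c['pixels'],cv2.COLOR_RGB2BGR))
E
python3 - <<'E'
from h import *
import pickle
print(bot.read_state())
for n in ['scene','side','wrist']:
    c=bot.read_camera(n); save(c,n+'0.png'); pickle.dump(c,open(n+'0.pkl','wb'))
    print(n,{k:v for k,v in c.items() if k not in('pixels','depth')})
E
```

```text
{'time': 0.0, 'q': array([-1.23990365e+00,  2.64766451e-01,  1.60536045e+00, -1.24173512e-05,
        1.27371351e+00, -3.68727324e-02]), 'joint_vel': array([ 0.00014486,  0.00082709, -0.00112558, -0.00078635, -0.00028265,
       -0.00182069]), 'joint_torque': array([-2.88967954e-05, -5.15109980e+01, -3.67315400e+01, -1.26636826e-05,
        1.28925231e-02,  2.20630136e-05]), 'tool_pos': array([ 0.2424581 , -0.62917038,  0.22996039]), 'tcp_rot': array([-3.08644364e+00, -5.74033902e-01,  5.35254664e-04]), 'wrist_force': array([ 0.76324535, -0.41889535, -0.33102298]), 'torque': array([-0.07541271,  0.02381325, -0.01270349]), 'width': 1.0016345917589}
scene {'fovy': 52.34534477297916, 'cx': 319.2906337045645, 'cy': 240.74639391909767, 'xyz': array([ 0.97387787, -0.79436712,  1.01090088]), 'attitude': array([0.75610404, 0.20553719, 0.49286298])}
side {'fovy': 57.503983023878696, 'cx': 310.29222728928033, 'cy': 235.83780304168198, 'xyz': array([0.2119281 , 0.90149938, 0.73268668]), 'attitude': array([ 0.22326507, -1.38304212, -2.45303962])}
wrist {'fovy': 59.38665466164744, 'cx': 322.7750143474792, 'cy': 236.85985750967689, 'xyz': array([ 0.31283907, -0.60278489,  0.37256496]), 'attitude': array([-0.25819183,  0.17968558, -1.19508244])}
```

View pics/scene0.png

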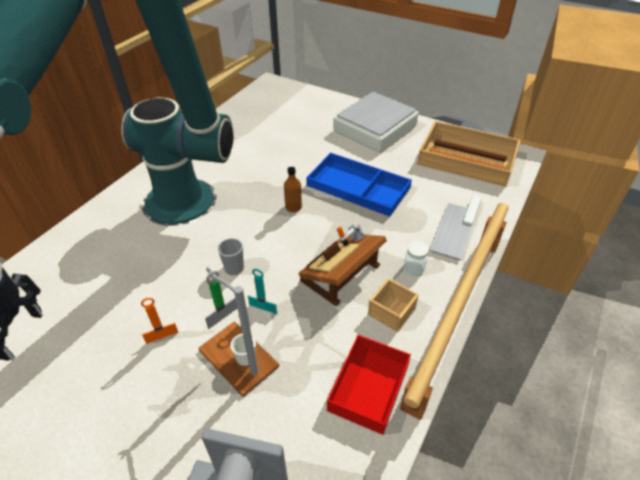

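View pics/side0.png

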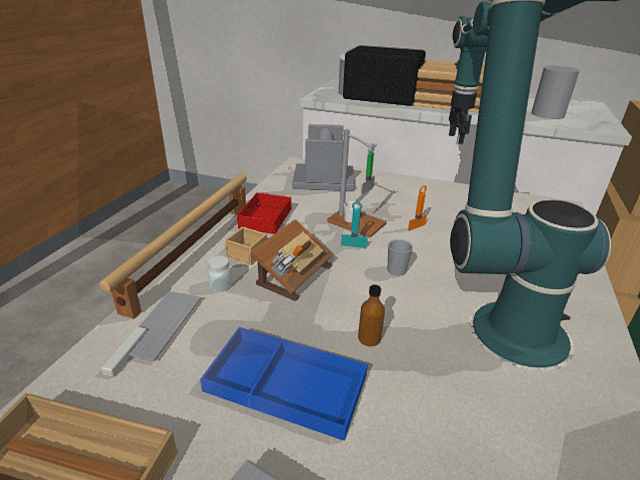

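View pics/wrist0.png

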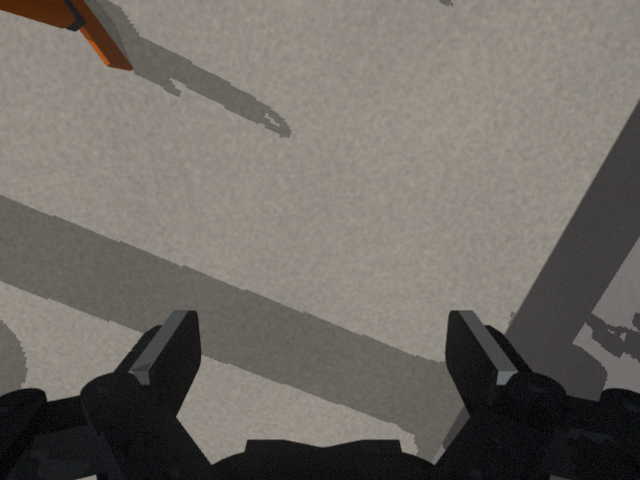

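The scene view shows the job's parts:
- The green scraper hangs on the hook stand at about (215,292). Look-alikes are orange at (155,325) and turquoise at (262,292), both standing on the table. Green on the hook fits "hanging".
- The rest with its finger is at (345,255), the blue tray at (358,183), and a decoy red tray at (370,383).

Next I'll crop and measure.

```bash
python3 - <<'E'
from h import *
import pickle
for n in ['scene','side']:
    c=pickle.load(open(n+'0.pkl','rb')); P=pts(c); im=c['pixels']; d=c['depth']
    hsv=cv2.cvtColor(im,cv2.COLOR_RGB2HSV)
    print(n,'zero frac',(d==0).mean())
    for nm,(u,v) in {'scene':{'t1':(100,400),'t2':(450,250),'t3':(280,120)},'side':{'t1':(290,310),'t2':(400,430),'t3':(420,260)}}[n].items():
        print(nm,P[v-3:v+4,u-3:u+4].reshape(-1,3).mean(0),P[v-3:v+4,u-3:u+4,2].std())
    ok=d>0
    for nm,lo,hi in [('blue',(105,150,60),(125,255,255)),('green',(50,120,40),(75,255,255)),('orange',(5,170,150),(16,255,255))]:
        m=(cv2.inRange(hsv,lo,hi)>0)&ok&(np.abs(P[...,0]-.6)<.5)&(np.abs(P[...,1])<.7)&(P[...,2]>-.02)&(P[...,2]<.4)
        k,l,s,ce=cv2.connectedComponentsWithStats(m.astype(np.uint8))
        for i in range(1,k):
            if s[i,4]>25:
                q=P[l==i]; print(nm,s[i],q.min(0).round(3),q.max(0).round(3),np.median(q,0).round(3))
    cr={'scene':(180,220,240,180),'side':(220,120,240,190)}[n]
    x,y,w,h=cr
    o=cv2.resize(im[y:y+h,x:x+w],None,fx=3.3,fy=3.1,interpolation=cv2.INTER_CUBIC)[...,::-1]
    cv2.imwrite(f'pics/{n}_crop.png',o)
E
```

```text
scene zero frac 0.004078776041666667
t1 [ 0.30148499 -0.60128894 -0.00095113] 0.0023304491189356335
t2 [0.82060191 0.20074462 0.01351443] 0.002076877968480881
t3 [0.06386239 0.49428564 0.04138466] 0.20001000678588685
blue [ 307  154  104   61 3520] [ 0.314  0.252 -0.004] [0.615 0.424 0.041] [0.467 0.345 0.007]
green [210 281  13  27 214] [ 0.471 -0.37   0.179] [ 0.484 -0.352  0.259] [ 0.48  -0.363  0.225]
orange [431 149  74  19 112] [0.606 0.608 0.017] [0.851 0.649 0.028] [0.735 0.629 0.024]
orange [338 228   6   9  33] [0.559 0.014 0.104] [0.573 0.025 0.127] [0.565 0.019 0.117]
orange [317 237  67  43 661] [ 0.568 -0.123  0.074] [0.671 0.065 0.118] [ 0.631 -0.035  0.104]
orange [145 303  16  24 157] [ 0.303 -0.421  0.058] [ 0.321 -0.405  0.133] [ 0.313 -0.414  0.104]
orange [143 324  34  19 229] [ 0.287 -0.443  0.001] [ 0.333 -0.381  0.04 ] [ 0.31  -0.411  0.02 ]
orange [200 324  37  43 667] [ 0.413 -0.411  0.006] [ 0.496 -0.3    0.019] [ 0.451 -0.378  0.013]
orange [252 346  25  37 359] [ 0.527 -0.406  0.007] [ 0.595 -0.321  0.019] [ 0.573 -0.351  0.013]
orange [425 388   6  10  32] [ 0.922 -0.294  0.095] [ 0.929 -0.272  0.103] [ 0.926 -0.284  0.1  ]
side zero frac 0.003912760416666667
t1 [0.53760394 0.12607143 0.00193298] 0.0012689908942589735
t2 [0.21773027 0.37289281 0.01676578] 0.10334223236994779
t3 [ 0.26420889 -0.22071512  0.00221126] 0.0014508272872970796
blue [  201   328   166   112 10262] [ 0.308  0.258 -0.001] [0.609 0.422 0.041] [0.442 0.342 0.008]
green [366 153   7  24 119] [ 0.464 -0.362  0.183] [ 0.479 -0.343  0.26 ] [ 0.47  -0.35   0.224]
orange [416 186  10  29 140] [ 0.296 -0.423  0.057] [ 0.314 -0.396  0.157] [ 0.304 -0.405  0.1  ]
orange [408 214  19  17 151] [ 0.281 -0.451  0.002] [ 0.328 -0.377  0.047] [ 0.306 -0.406  0.022]
orange [293 246   9   9  46] [0.547 0.021 0.104] [0.571 0.034 0.128] [0.558 0.03  0.121]
```

View pics/scene_crop.png

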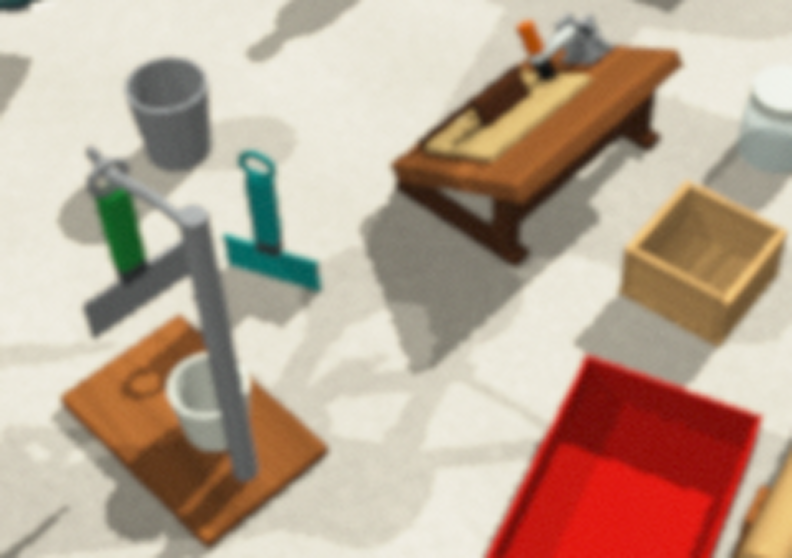

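View pics/side_crop.png

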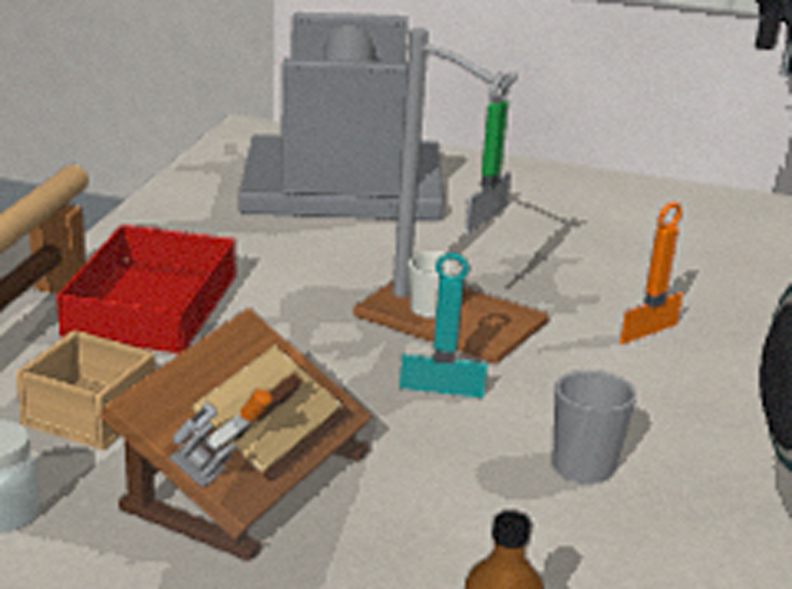

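The crops show the target green handle with its ring on the hook tip (scene 215,292; side 370,165). The orange and turquoise scrapers stand apart on the table, so they are decoys. The finger's knob is at side (297,243), with its pivot to the left.

```bash
python3 - <<'E'
from h import *
import pickle
for n in ['scene','side']:
    c=pickle.load(open(n+'0.pkl','rb')); P=pts(c); im=c['pixels']; d=c['depth']
    hsv=cv2.cvtColor(im,cv2.COLOR_RGB2HSV)
    X,Y,Z=P[...,0],P[...,1],P[...,2]
    m=(cv2.inRange(hsv,(105,150,60),(125,255,255))>0)&(d>0)
    q=P[m&(Z>.028)&(Z<.05)&(Y>0.2)]; print(n,'tray',cv2.minAreaRect((q[:,:2]*1000).astype(np.float32)))
    # foot board
    b=(cv2.inRange(hsv,(5,90,40),(20,255,220))>0)
    q=P[b&(X>.38)&(X<.65)&(Y<-.25)&(Y>-.5)&(Z>.003)&(Z<.022)]; print('foot',len(q),cv2.minAreaRect((q[:,:2]*1000).astype(np.float32)))
    # rest plane: brown z .03-.13
    q=P[b&(X>.45)&(X<.75)&(Y<.13)&(Y>-.2)&(Z>.03)&(Z<.14)]
    best=0
    rng=np.random.default_rng(0)
    for _ in range(400):
        s=q[rng.choice(len(q),3,False)]; nn=np.cross(s[1]-s[0],s[2]-s[0]); L=np.linalg.norm(nn)
        if L<1e-6: continue
        nn/=L; nn*=np.sign(nn[2]); 
        if not .75<nn[2]<.95: continue
        i=np.abs((q-s[0])@nn)<.003
        if i.sum()>best: best=i.sum();bi=i
    s=q[bi]; ce=s.mean(0); nn=np.linalg.svd(s-ce)[2][2]; nn*=np.sign(nn[2])
    print('rest',best,nn,'tilt',np.degrees(np.arccos(nn[2])),'yaw of x',np.degrees(np.arctan2(-nn[1],-nn[0])), 'c',ce)
    ex=np.array([-nn[0],-nn[1],0]);ex/=np.linalg.norm(ex);ey=np.cross([0,0,1],ex); us=ex*nn[2]+np.array([0,0,1])*np.linalg.norm(nn[:2])
    a=np.c_[s@us,s@ey]; print(cv2.minAreaRect((a*1000).astype(np.float32)),np.percentile(a,[.5,99.5],axis=0))
    lo,hi=np.percentile(a,[.5,99.5],axis=0);mid=(lo+hi)/2
    print('mid', us*mid[0]+ey*mid[1]+nn*(ce@nn))
    # post
    q=P[(X>.45)&(X<.7)&(Y<-.25)&(Y>-.5)&(Z>.1)&(Z<.25)&(hsv[...,1]<60)]; print('post',np.median(q,0),len(q))
E
```

```text
scene tray ((465.22149658203125, 337.2861633300781), (166.48036193847656, 298.782958984375), 89.8111343383789)
foot 2297 ((504.8260803222656, -366.67059326171875), (108.77022552490234, 171.37351989746094), 74.53544616699219)
rest 1052 [-0.42942768  0.09194291  0.8984088 ] tilt 26.050307434108753 yaw of x -12.084894617730608 c [ 0.6120488  -0.03465913  0.09370323]
((564.7525024414062, 106.16826629638672), (133.93174743652344, 198.37042236328125), 0.2811182141304016) [[0.49972269 0.00847396]
 [0.63090629 0.20271588]]
mid [ 0.59681983 -0.01979442  0.08490273]
post [ 0.4851585  -0.38089059  0.15904098] 822
side tray ((458.69873046875, 339.7457275390625), (162.14727783203125, 300.0965270996094), 89.78646087646484)
foot 617 ((499.51397705078125, -361.4427490234375), (108.3843765258789, 173.15599060058594), 76.33594512939453)
rest 1510 [-0.48263507  0.11064483  0.86880441] tilt 29.679999504578774 yaw of x -12.912027949479947 c [0.59412632 0.00065496 0.08357058]
((536.4317016601562, 117.04149627685547), (150.10186767578125, 200.8083953857422), 1.1432807445526123) [[0.46141503 0.01849213]
 [0.61009049 0.21604308]]
mid [ 0.58321513 -0.01339324  0.07929832]
post [ 0.54986699 -0.37382894  0.16431019] 418
```

```bash
cat >> h.py <<'E'
def plan(x,y,z,yaw=None):
    s=bot.read_state(); M=R.from_rotvec(s['tcp_rot']).as_matrix()
    d=M.T@(np.array([x,y,z])-s['tool_pos'])*1000
    cy=np.degrees(np.arctan2(M[1,0],M[0,0])); t=0 if yaw is None else (cy-yaw+180)%360-180
    print('shift',d.round(1),'turn',round(t,1),'yaw now',round(cy,1),'tilt',round(np.degrees(np.arccos(-M[2,2])),2),'dist',np.linalg.norm(d).round())
E
python3 - <<'E'
from h import *
import pickle
c=pickle.load(open('wrist0.pkl','rb'))
A=att(c); s=bot.read_state(); M=R.from_rotvec(s['tcp_rot']).as_matrix()
print('optical axis in tool',M.T@-A[:,2],'cam pos in tool',M.T@(np.array(c['xyz'])-s['tool_pos']))
plan(0.30,-0.40,0.40,-14.5)
plan(0.45,0.0,0.38,-12.9)
E
```

```text
optical axis in tool [-2.91772177e-01 -4.05202353e-04  9.56487759e-01] cam pos in tool [ 0.07517121  0.00026985 -0.14231513]
shift [ 136.1 -193.6 -169.4] turn 35.6 yaw now 21.1 tilt 0.1 dist 291.0
shift [ 419.9 -512.9 -148.8] turn 34.0 yaw now 21.1 tilt 0.1 dist 679.0
```

Emit:
{"api": "move_arm", "payload": {"steps": [[0,0,-170,0,100],[0,0,-170,0,100],[0,0,-170,0,100],[0,0,-170,0,100],[187,-228,-170,36,100],[187,-228,-170,36,100],[187,-228,-170,36,100],[187,-228,-170,36,100],[187,-228,-170,36,100],[187,-228,-170,36,100],[187,-228,-170,36,100],[187,-228,-170,36,100],[187,-228,-170,36,100],[187,-228,-170,36,100]]}}

```text
time: 1.55
tool_pos: [0.3348, -0.3509, 0.4009]
tcp_rot: [-3.114, 0.41, 0.001]
wrist_force: [-0.1, 0.3, -0.4]
width: 0.995
```

```bash
python3 - <<'E'
from h import *
import pickle
c=bot.read_camera('wrist'); save(c,'w1.png'); pickle.dump(c,open('w1.pkl','wb')); s=bot.read_state(); print(s['time'],s['tool_pos'])
plan(0.45,0.0,0.36,-12.9)
E
```

```text
1.6 [ 0.33478969 -0.350966    0.40087522]
shift [  20.3 -368.8   41. ] turn -2.1 yaw now -15.0 tilt 0.05 dist 372.0
```

View pics/w1.png

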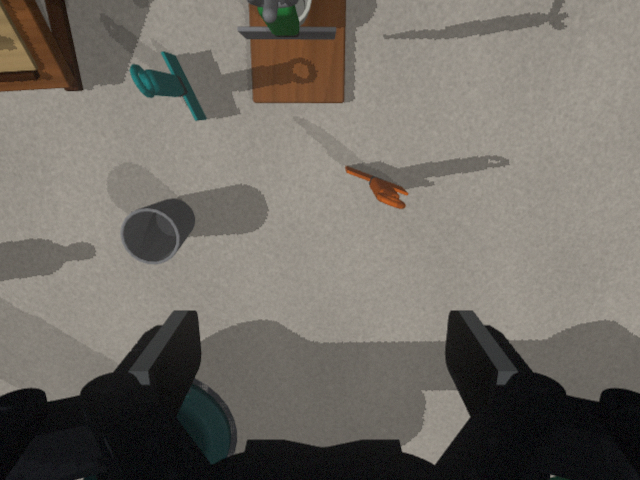

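The wrist view shows the stand's foot with its near corners at (253,102) and (344,101), and the green scraper at (283,20). The decoys are turquoise (175,85) and orange (380,187). Next is the rest.

Emit:
{"api": "move_arm", "payload": {"steps": [[107,-331,20,-2,100],[107,-331,20,-2,100],[107,-331,20,-2,100],[107,-331,20,-2,100],[107,-331,20,-2,100],[107,-331,20,-2,100],[107,-331,20,-2,100],[107,-331,20,-2,60],[107,-331,20,-2,60],[107,-331,20,-2,60]]}}

```text
time: 2.6
tool_pos: [0.5237, -0.0589, 0.381]
tcp_rot: [3.121, -0.356, -0.001]
wrist_force: [-0.1, 0.1, -0.9]
width: 0.602
```

```bash
python3 - <<'E'
from h import *
import pickle
c=bot.read_camera('wrist'); save(c,'w2.png'); pickle.dump(c,open('w2.pkl','wb')); s=bot.read_state(); print(s['time'],s['tool_pos'])
E
```

```text
2.65 [ 0.52355407 -0.05919394  0.38126751]
```

View pics/w2.png

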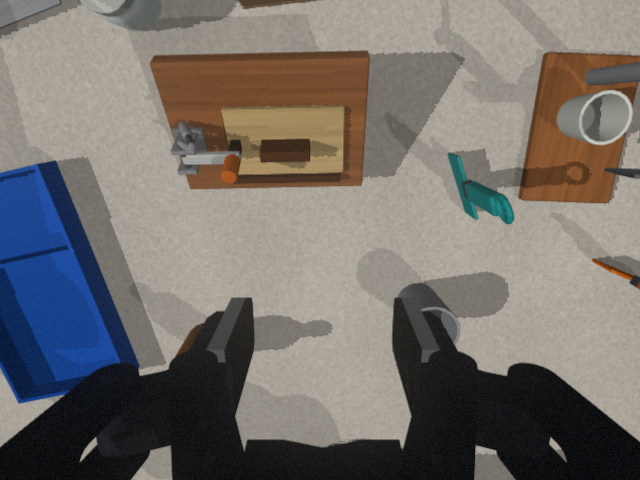

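The wrist view shows the rest square to the tool. The bar is at (285,150), the orange knob at (230,168), the pivot cheeks at (187,148), and part of the tray on the left. I'll take positions from the depth.

```bash
python3 - <<'E'
from h import *
import pickle
c=pickle.load(open('w2.pkl','rb')); P=pts(c); im=c['pixels']; d=c['depth']
hsv=cv2.cvtColor(im,cv2.COLOR_RGB2HSV)
x,y,w,h=140,40,240,160
cv2.imwrite('pics/w2c.png',cv2.resize(im[y:y+h,x:x+w],None,fx=3.3,fy=3.3,interpolation=cv2.INTER_CUBIC)[...,::-1])
print('table',P[240:280,260:300].reshape(-1,3).mean(0))
# slope brown patch (right strip & top strip)
S=np.concatenate([P[65:95,180:350].reshape(-1,3)]); 
B=P[112:136,255:335].reshape(-1,3)
def fit(q):
    ce=q.mean(0); n=np.linalg.svd(q-ce)[2][2]; n*=np.sign(n[2]); return ce,n,np.abs((q-ce)@n).std()
for nm,q in [('slope',S),('board',B)]:
    ce,n,e=fit(q); print(nm,ce,n,'tilt',np.degrees(np.arccos(n[2])),'yaw',np.degrees(np.arctan2(-n[1],-n[0])),e)
for nm,p in dict(slopeTL=(156,60),slopeTR=(366,56),slopeBR=(360,184),gTL=(225,110),gTR=(342,110),gBR=(341,173),barTL=(263,141),barTR=(309,141),barBR=(309,160),barBL=(262,160),knobtop=(229,176)).items():
    print(nm,P[p[1],p[0]].round(4))
m=(cv2.inRange(hsv,(5,190,130),(14,255,255))>0); m[:150]=0;m[190:]=0;m[:,:210]=0;m[:,250:]=0
print('knob',m.sum(),P[m].mean(0),P[m].min(0),P[m].max(0),np.argwhere(m).min(0),np.argwhere(m).max(0))
E
```

```text
table [0.42403473 0.02270998 0.00159226]
slope [ 0.63409513 -0.02902491  0.10610534] [ 0.97444088 -0.22464106  0.00116824] tilt 89.93306464006747 yaw 167.0182187677589 0.003794348030623811
board [ 0.58914944 -0.04530774  0.08981982] [-0.97175849  0.22368253  0.07517686] tilt 85.68861591065378 yaw -12.962736273351615 0.00331982316223258
slopeTL [0.6721 0.0619 0.1111]
slopeTR [ 0.6321 -0.1243  0.1124]
slopeBR [ 0.5056 -0.099   0.0402]
gTL [0.617  0.0168 0.0965]
gTR [ 0.5912 -0.0939  0.0957]
gBR [ 0.5245 -0.0802  0.0499]
barTL [ 0.5797 -0.0095  0.0848]
barTR [ 0.569  -0.055   0.0824]
barBR [ 0.5516 -0.0512  0.0952]
barBL [ 0.5624 -0.0052  0.096 ]
knobtop [0.5573 0.0245 0.1249]
knob 176 [0.55960659 0.02569468 0.12275844] [0.55065282 0.0188071  0.10695504] [0.57432123 0.03251586 0.12791726] [156 221] [182 236]
```

View pics/w2c.png

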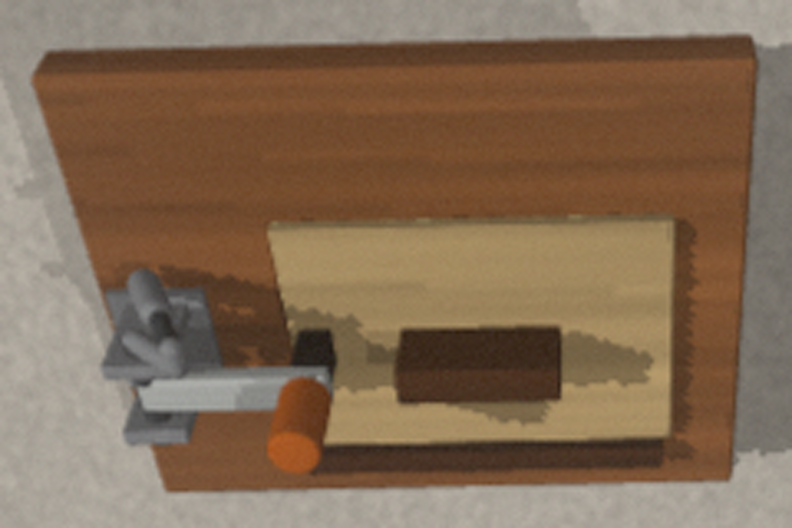

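```bash
python3 - <<'E'
from h import *
import pickle
c=pickle.load(open('w2.pkl','rb')); P=pts(c); d=c['depth']
for v in range(54,190,8): print(v,P[v,352].round(4),P[v,330].round(4), d[v,330:334].round(4))
S=np.concatenate([P[62:182,349:358].reshape(-1,3),P[64:100,180:345].reshape(-1,3)])
A=np.c_[S[:,:2],np.ones(len(S))]; k,r,_,_=np.linalg.lstsq(A,S[:,2],rcond=None); e=A@k-S[:,2]
print(k,'tilt',np.degrees(np.arctan(np.hypot(k[0],k[1]))),'yaw',np.degrees(np.arctan2(k[1],k[0])),e.std(),np.abs(e).max())
B=P[112:136,260:335].reshape(-1,3)
A=np.c_[B[:,:2],np.ones(len(B))]; k,r,_,_=np.linalg.lstsq(A,B[:,2],rcond=None); e=A@k-B[:,2]
print(k,e.std(), B[:,2].std())
E
```

```text
54 [ 0.6371 -0.1127  0.1076] [ 0.6418 -0.0932  0.1059] [0.3854 0.3859 0.3843 0.3847]
62 [ 0.6302 -0.111   0.1108] [ 0.6344 -0.0914  0.1138] [0.3801 0.3818 0.3797 0.3822]
70 [ 0.6237 -0.1099  0.1082] [ 0.6283 -0.0901  0.1088] [0.3868 0.3857 0.3866 0.3864]
78 [ 0.6172 -0.1088  0.1037] [ 0.6218 -0.0887  0.105 ] [0.3923 0.3916 0.3936 0.3942]
86 [ 0.6103 -0.1075  0.1018] [ 0.615  -0.0872  0.102 ] [0.3972 0.3966 0.3974 0.3968]
94 [ 0.6034 -0.1063  0.0969] [ 0.6082 -0.0858  0.097 ] [0.404  0.404  0.405  0.4031]
102 [ 0.5962 -0.1052  0.0915] [ 0.6011 -0.0842  0.0929] [0.4101 0.4095 0.4112 0.4103]
110 [ 0.5888 -0.1038  0.0883] [ 0.5938 -0.0825  0.0944] [0.4108 0.4106 0.4085 0.4098]
118 [ 0.5812 -0.1026  0.083 ] [ 0.5864 -0.0809  0.0898] [0.4175 0.416  0.4153 0.4162]
126 [ 0.5733 -0.1012  0.0792] [ 0.5788 -0.0792  0.0872] [0.4222 0.4226 0.4225 0.4221]
134 [ 0.5653 -0.0998  0.0752] [ 0.5709 -0.0775  0.0824] [0.4291 0.4288 0.4293 0.4308]
142 [ 0.5569 -0.0983  0.0704] [ 0.5627 -0.0758  0.0769] [0.4369 0.4376 0.4378 0.4372]
150 [ 0.5481 -0.0969  0.0634] [ 0.5542 -0.0739  0.0716] [0.4445 0.4448 0.4461 0.4447]
158 [ 0.5392 -0.0953  0.0593] [ 0.5454 -0.072   0.0661] [0.4524 0.4524 0.4528 0.4514]
166 [ 0.53   -0.0938  0.054 ] [ 0.5365 -0.0701  0.0612] [0.4597 0.4602 0.46   0.4582]
174 [ 0.5202 -0.0922  0.0473] [ 0.5273 -0.0681  0.0568] [0.4667 0.4677 0.4666 0.4664]
182 [ 0.5103 -0.0904  0.0419] [ 0.5163 -0.0658  0.0433] [0.4828 0.4837 0.4828 0.4831]
[ 0.51962996 -0.12622965 -0.22730452] tilt 28.1352959506752 yaw -13.65393911759021 0.025823067028279356 0.43095639566756483
[ 1.04414101 -0.31862845 -0.53987684] 0.026290132217851724 0.02738896380157079
```

```bash
python3 - <<'E'
from h import *
plan(.5562,-.0107,.16,-12.9)
E
```

```text
shift [ 20.9 -54.7 221.2] turn -0.2 yaw now -13.1 tilt 0.03 dist 229.0
```

Emit:
{"api": "move_arm", "payload": {"steps": [[21,-55,50,0,0],[21,-55,100,0,0],[21,-55,150,0,0],[21,-55,190,0,0],[21,-55,221,0,0],[21,-55,221,0,0],[21,-55,221,0,0],[21,-55,221,0,0]], "newtons": 30}}

```text
time: 3.45
tool_pos: [0.559, -0.0097, 0.1638]
tcp_rot: [-3.121, 0.356, -0.009]
wrist_force: [0.7, -0.5, 0.6]
width: -0.004
```

```bash
python3 - <<'E'
from h import *
import pickle
c=bot.read_camera('wrist'); save(c,'w3.png'); pickle.dump(c,open('w3.pkl','wb')); s=bot.read_state(); print(s['time'],s['tool_pos'],s['wrist_force'])
c=bot.read_camera('side'); im=c['pixels'][180:310,220:400]; cv2.imwrite('pics/s3.png',cv2.resize(im,None,fx=4,fy=4,interpolation=cv2.INTER_CUBIC)[...,::-1])
plan(.5562,-.0107,.113,-12.9)
E
```

```text
3.5 [ 0.55923707 -0.00956136  0.16413758] [ 0.20916815 -1.17738038  0.295239  ]
shift [-2.8  2.1 51. ] turn -0.1 yaw now -13.0 tilt 0.36 dist 51.0
```

View pics/w3.png

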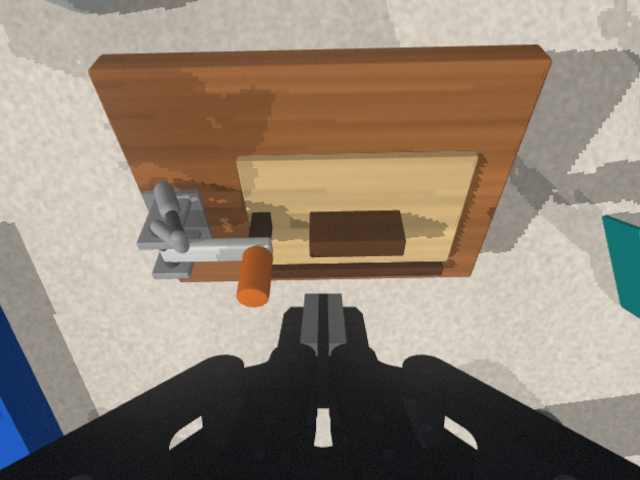

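View pics/s3.png

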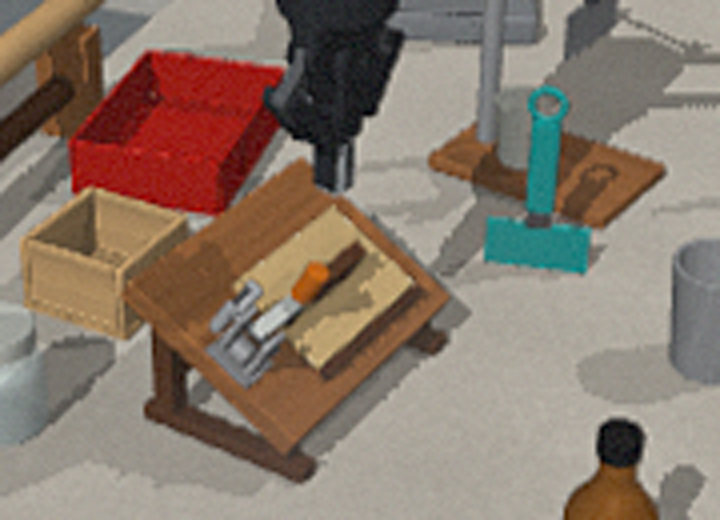

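The view shows the closed pads at (323,295), about 15 mm wide in total at the tip. The knob's top disc is at (253,297), just left of them, and the bar is at (357,232). I'll refine the knob position.

```bash
cat >> h.py <<'E'
def med(P,u,v,r=3):
    q=P[v-r:v+r+1,u-r:u+r+1].reshape(-1,3); return np.median(q,0).round(4)
E
python3 - <<'E'
from h import *
import pickle
c=pickle.load(open('w3.pkl','rb')); P=pts(c)
s=bot.read_state(); M=R.from_rotvec(s['tcp_rot']).as_matrix()
for nm,p in dict(knobtop=(253,297),knobmid=(256,270),bartop=(358,246),barL=(312,246),barR=(402,246),padL=(312,300),padR=(335,300)).items():
    a=med(P,*p,2); print(nm,a,'tool frame mm',((a-s['tool_pos'])@M*1000).round(1))
E
```

```text
knobtop [0.5572 0.0247 0.1245] tool frame mm [ -9.7 -32.7  39.5]
knobmid [0.5675 0.0214 0.1177] tool frame mm [  1.  -31.8  46.4]
bartop [ 0.5619 -0.0289  0.0989] tool frame mm [ 6.7 18.5 65.1]
barL [ 0.5677 -0.0058  0.0994] tool frame mm [ 7.2 -5.3 64.7]
barR [ 0.557  -0.0513  0.0987] tool frame mm [ 7.  41.5 65.3]
padL [ 0.5714 -0.0086  0.1739] tool frame mm [11.9 -3.5 -9.8]
padR [ 0.5696 -0.0164  0.1738] tool frame mm [11.9  4.5 -9.7]
```

Emit:
{"api": "move_arm", "payload": {"steps": [[-5,-4,30,0,0],[-5,-4,50,0,0],[-5,-12,50,0,0],[-5,-17,50,0,0],[-6,-20,48,0,0],[-8,-22,45,0,0],[-10,-24,42,0,0],[-12,-27,38,0,0],[-14,-30,34,0,0],[-14,-30,34,0,0]]}}

```text
time: 4.55
tool_pos: [0.5502, 0.0232, 0.1291]
tcp_rot: [3.12, -0.352, 0.003]
wrist_force: [-4.1, -4.4, 2.0]
width: 0.001
```

```bash
python3 - <<'E'
from h import *
c=bot.read_camera('wrist'); save(c,'w4.png'); s=bot.read_state(); print(s['time'],s['tool_pos'],s['wrist_force'])
E
```

```text
4.6 [0.55019189 0.02305121 0.12890286] [-4.29982334 -5.50737417  2.08508231]
```

View pics/w4.png

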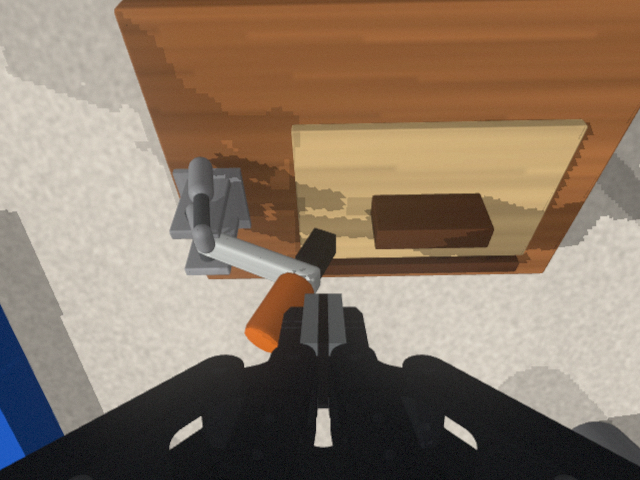

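The finger is lifting: the knob tilts at (270,325) against the pads, with about 7 N on the wrist. I'll carry on along the arc.

Emit:
{"api": "move_arm", "payload": {"steps": [[-2,-4,-3,0,0],[-4,-7,-6,0,0],[-6,-11,-9,0,0],[-7,-15,-12,0,0],[-8,-19,-14,0,0],[-9,-24,-16,0,0],[-10,-29,-17,0,0],[-11,-34,-18,0,0],[-11,-39,-18,0,0],[-11,-39,-18,0,0]]}}

```text
time: 5.6
tool_pos: [0.5492, 0.066, 0.1461]
tcp_rot: [-3.119, 0.353, -0.005]
wrist_force: [-0.5, 1.2, 8.0]
width: -0.0
```

```bash
python3 - <<'E'
from h import *
c=bot.read_camera('wrist'); save(c,'w5.png'); s=bot.read_state(); print(s['time'],s['tool_pos'],s['wrist_force'])
c=bot.read_camera('side'); im=c['pixels'][180:310,220:400]; cv2.imwrite('pics/s5.png',cv2.resize(im,None,fx=4,fy=4,interpolation=cv2.INTER_CUBIC)[...,::-1])
E
```

```text
5.65 [0.54918296 0.0658736  0.14614637] [-0.42650539  1.88863484  8.29137056]
```

View pics/w5.png

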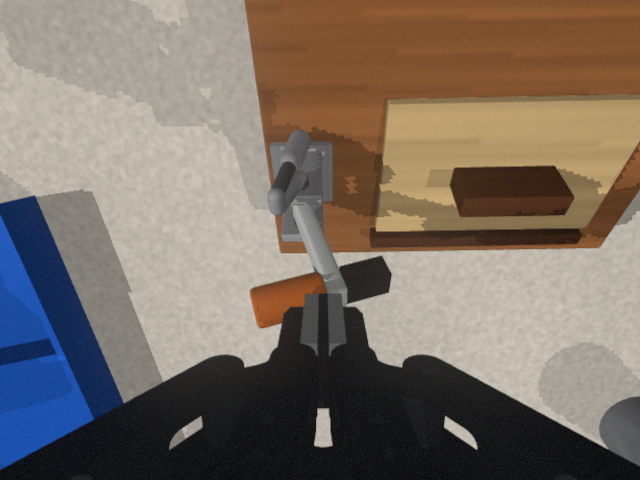

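View pics/s5.png

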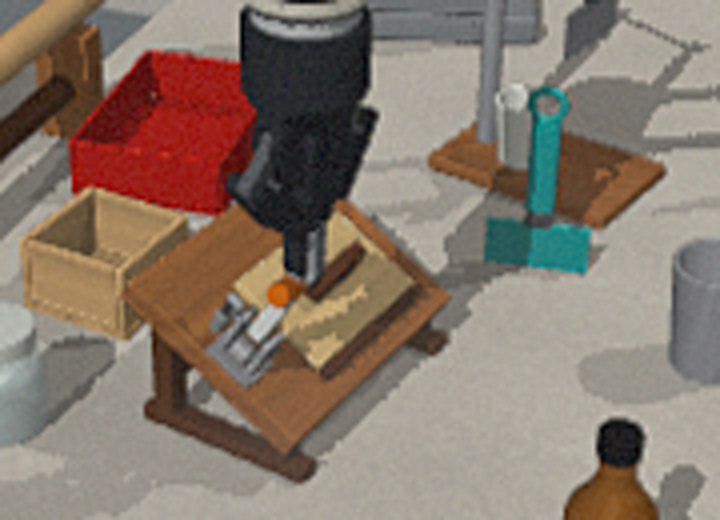

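The knob is past over-centre, lying towards the left at (290,300), and the tip rests on top of it with 8 N. I'll lift away and move left.

Emit:
{"api": "move_arm", "payload": {"steps": [[0,-4,-6,0,0],[0,-8,-14,0,0],[0,-8,-30,0,0],[0,20,-70,0,0],[0,60,-110,0,0],[0,60,-110,0,0],[0,60,-110,0,0]]}}

```text
time: 6.4
tool_pos: [0.5352, 0.0053, 0.2561]
tcp_rot: [-3.121, 0.356, -0.005]
wrist_force: [0.8, 0.2, -1.0]
width: -0.001
```

```bash
python3 - <<'E'
from h import *
import pickle
c=bot.read_camera('wrist'); save(c,'w6.png'); pickle.dump(c,open('w6.pkl','wb'));s=bot.read_state(); print(s['time'],s['tool_pos'],s['wrist_force'])
c=bot.read_camera('side'); im=c['pixels'][180:310,220:400]; cv2.imwrite('pics/s6.png',cv2.resize(im,None,fx=4,fy=4,interpolation=cv2.INTER_CUBIC)[...,::-1])
E
```

```text
6.45 [0.53423574 0.00594526 0.25422466] [-0.20892529 -0.08551723 -0.20709583]
```

View pics/w6.png

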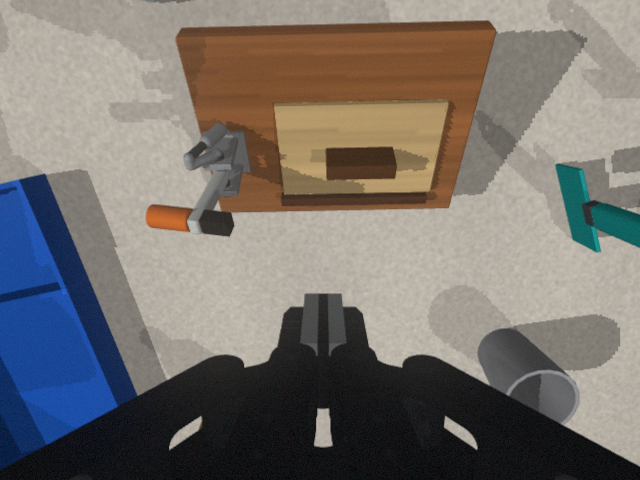

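View pics/s6.png

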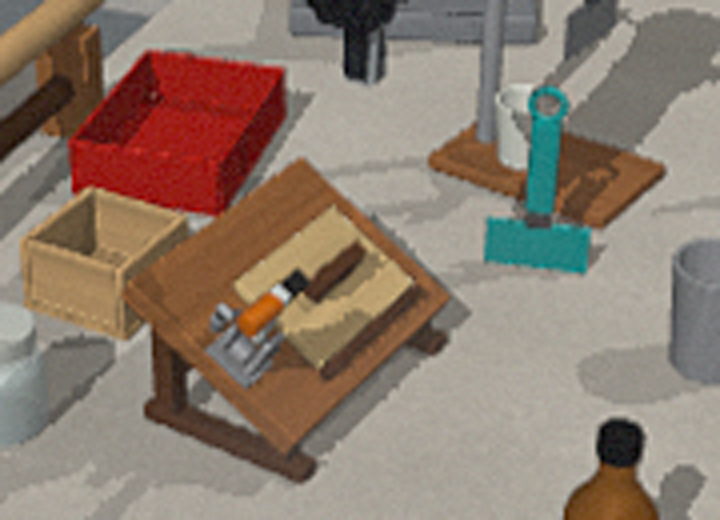

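The finger stands open on its own: knob at (170,217), arm up, tool well clear. The guide is still on the rest. Now the bar grasp.

```bash
python3 - <<'E'
from h import *
import pickle
c=pickle.load(open('w6.pkl','rb')); P=pts(c)
x,y,w,h=160,10,350,210
cv2.imwrite('pics/w6c.png',cv2.resize(c['pixels'][y:y+h,x:x+w],None,fx=2.2,fy=2.2,interpolation=cv2.INTER_CUBIC)[...,::-1])
for u in (330,360,392):
    print(u,[med(P,u,v,1) for v in (166,170,174)])
plan(.5677-.0029,-.0303+.0007,.13,-12.9); plan(.5677-.0029,-.0303+.0007,.0815,-12.9)
E
```

```text
330 [array([ 0.5701, -0.0077,  0.1001]), array([ 0.5672, -0.0071,  0.0997]), array([ 0.5642, -0.0064,  0.0977])]
360 [array([ 0.5653, -0.0283,  0.0996]), array([ 0.5624, -0.0278,  0.0994]), array([ 0.5591, -0.0274,  0.0972])]
392 [array([ 0.5601, -0.0503,  0.1   ]), array([ 0.5571, -0.05  ,  0.0985]), array([ 0.5541, -0.0496,  0.0968])]
shift [ 38.7  28.1 122.9] turn -0.0 yaw now -12.9 tilt 0.12 dist 132.0
shift [ 38.8  28.1 171.4] turn -0.0 yaw now -12.9 tilt 0.12 dist 178.0
```

View pics/w6c.png

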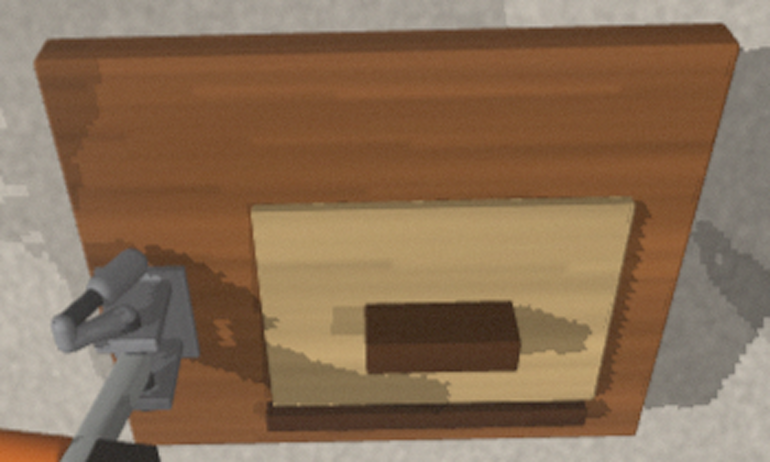

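Emit:
{"api": "move_arm", "payload": {"steps": [[39,28,50,0,76],[39,28,90,0,76],[39,28,120,0,76],[39,28,140,0,76],[39,28,155,0,76],[39,28,162,0,76],[39,28,168,0,76],[39,28,171,0,76],[39,28,171,0,76]], "newtons": 30}}

```text
time: 7.4
tool_pos: [0.5666, -0.0302, 0.0839]
tcp_rot: [-3.122, 0.353, -0.002]
wrist_force: [-0.2, 0.9, 0.1]
width: 0.763
```

```bash
python3 - <<'E'
from h import *
c=bot.read_camera('wrist'); save(c,'w7.png');s=bot.read_state(); print(s['time'],s['tool_pos'],s['wrist_force'],s['width'])
plan(.5648,-.0296,.0815,-12.9)
E
```

```text
7.45 [ 0.56678483 -0.03026805  0.08425666] [-0.36343821 -0.48791903 -0.62678924] 0.7600593099876387
shift [-2.1 -0.2  2.8] turn -0.0 yaw now -12.9 tilt 0.1 dist 3.0
```

View pics/w7.png

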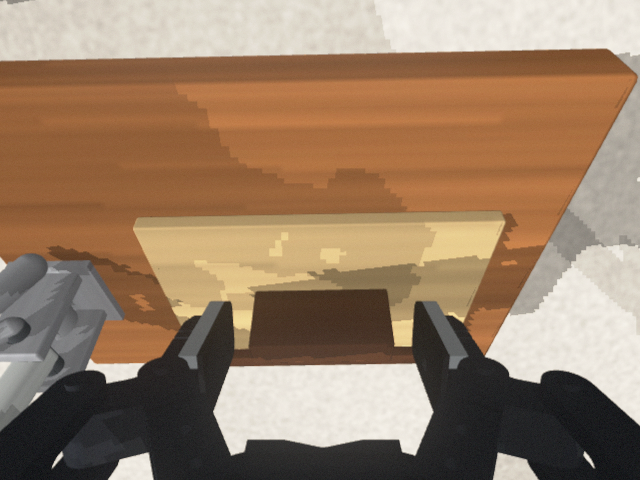

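The pads straddle the bar at (320,320), with a gap on both sides. Closing.

Emit:
{"api": "move_arm", "payload": {"steps": [[-2,0,1,0,76],[-2,0,1,0,45],[-2,0,1,0,45],[-2,0,1,0,45],[-2,0,1,0,45]], "newtons": 35}}

```text
time: 7.95
tool_pos: [0.5643, -0.0299, 0.0833]
tcp_rot: [-3.122, 0.354, -0.001]
wrist_force: [-2.9, 0.8, 6.9]
width: 0.57
```

Emit:
{"api": "move_arm", "payload": {"steps": [[0,0,-6,0,45],[0,0,-14,0,45],[0,0,-26,0,45],[0,0,-45,0,45],[0,0,-75,0,45],[0,0,-100,0,45],[0,0,-100,0,45]]}}

```text
time: 8.65
tool_pos: [0.5676, -0.0302, 0.1879]
tcp_rot: [-3.121, 0.354, -0.015]
wrist_force: [1.2, -0.1, -1.5]
width: 0.572
```

```bash
python3 - <<'E'
from h import *
c=bot.read_camera('wrist'); save(c,'w8.png');s=bot.read_state(); print(s['time'],s['tool_pos'],s['wrist_force'],s['width'])
c=bot.read_camera('side'); im=c['pixels'][140:300,220:400]; cv2.imwrite('pics/s8.png',cv2.resize(im,None,fx=3.5,fy=3.5,interpolation=cv2.INTER_CUBIC)[...,::-1])
plan(.44,.30,.30,0)
E
```

```text
8.7 [ 0.56609758 -0.03009125  0.18535717] [ 0.74305437  0.03521506 -1.4400134 ] 0.5732781148887419
shift [-195.  -293.7 -117.1] turn -12.9 yaw now -12.9 tilt 0.12 dist 372.0
```

View pics/w8.png

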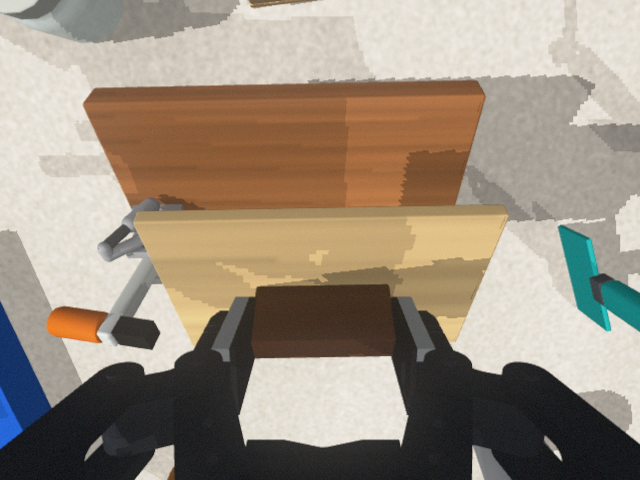

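View pics/s8.png

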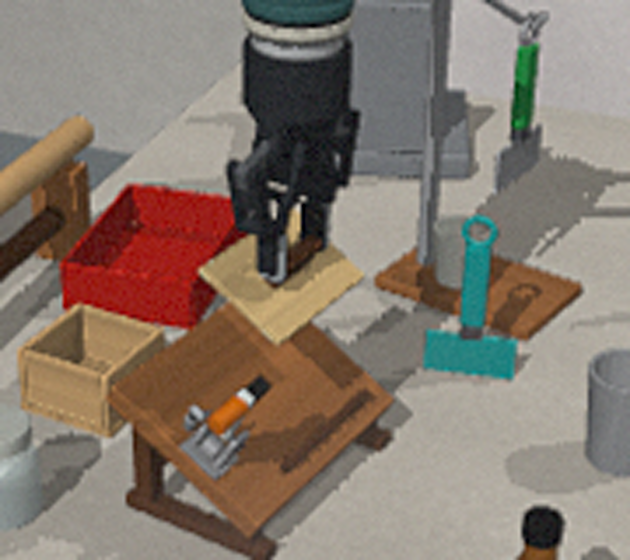

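The guide is held square at 0.57 opening, still at the 30° tilt, and the finger stays open at (100,325). I'll carry it to the tray.

```bash
python3 - <<'E'
from h import *
plan(.45,.338,.32,0)
E
```

```text
shift [-193.7 -333.  -137. ] turn -12.9 yaw now -12.9 tilt 0.12 dist 409.0
```

Emit:
{"api": "move_arm", "payload": {"steps": [[0,0,-40,0,45],[0,0,-80,0,45],[0,0,-120,0,45],[-50,-70,-137,-3,45],[-80,-110,-137,-6,45],[-110,-150,-137,-9,45],[-130,-190,-137,-13,45],[-150,-230,-137,-13,45],[-170,-270,-137,-13,45],[-185,-310,-137,-13,45],[-194,-333,-137,-13,45],[-194,-333,-137,-13,45],[-194,-333,-137,-13,45]]}}

```text
time: 10.05
tool_pos: [0.4484, 0.3383, 0.3169]
tcp_rot: [3.139, 0.006, -0.005]
wrist_force: [-0.2, 0.0, -1.0]
width: 0.568
```

```bash
python3 - <<'E'
from h import *
import pickle
c=bot.read_camera('wrist'); save(c,'w9.png');pickle.dump(c,open('w9.pkl','wb'));s=bot.read_state(); print(s['time'],s['tool_pos'],s['wrist_force'],s['width'])
E
```

```text
10.1 [0.44882386 0.33747477 0.3173664 ] [ 0.92765202  0.22061866 -1.40006247] 0.571469756294602
```

View pics/w9.png

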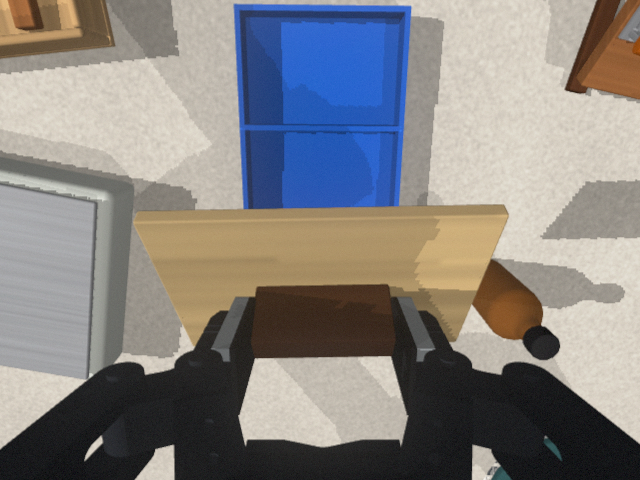

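The view shows the short bay with its far wall at rows 5–12, the divider at row 128, and side walls at columns 240 and 408. The guide is held above it.

```bash
cat >> h.py <<'E'
def ray(c,u,v,z):
    f=c['pixels'].shape[0]/2/np.tan(np.radians(c['fovy'])/2)
    r=att(c)@np.array([(u-c['cx'])/f,-(v-c['cy'])/f,-1]); o=np.array(c['xyz'])
    return (o+r*(z-o[2])/r[2]).round(4)
E
python3 - <<'E'
from h import *
import pickle
c=pickle.load(open('w9.pkl','rb')); P=pts(c)
for p in [(236,6),(410,7),(241,128),(404,128),(246,205),(400,205)]:
    print(p,ray(c,*p,.036),med(P,*p,1))
# side wall edges by blue mask rows
hsv=cv2.cvtColor(c['pixels'],cv2.COLOR_RGB2HSV); m=cv2.inRange(hsv,(105,130,40),(128,255,255))
for v in (20,60,100,140,180,200):
    k=np.where(m[v])[0]; print(v,k.min(),k.max(),ray(c,k.min(),v,.036)[:2],ray(c,k.max(),v,.036)[:2])
for u in (270,320,370):
    k=np.where(m[:,u])[0]; print(u,k.min(),ray(c,u,k.min(),.036))
print('floor',med(P,340,70),med(P,340,170))
s=bot.read_state(); M=R.from_rotvec(s['tcp_rot']).as_matrix()
for p in [(140,217),(505,212),(322,215),(322,300),(322,350)]:
    a=med(P,*p,2); print('guide',p,a,((a-s['tool_pos'])@M*1000).round(1))
print('bottle',med(P,540,342))
E
```

```text
(236, 6) [0.6108 0.4158 0.036 ] [0.611  0.416  0.0359]
(410, 7) [0.6104 0.2592 0.036 ] [0.611  0.2592 0.0357]
(241, 128) [0.5044 0.4172 0.036 ] [0.5044 0.4172 0.0351]
(404, 128) [0.5047 0.2584 0.036 ] [ 0.5031  0.2513 -0.0006]
(246, 205) [0.4278 0.4163 0.036 ] [0.4278 0.4162 0.036 ]
(400, 205) [0.428  0.2579 0.036 ] [0.421  0.2523 0.0011]
20 235 409 [0.5994 0.4174] [0.5998 0.2594]
60 237 407 [0.5658 0.4175] [0.5662 0.2592]
100 239 404 [0.5304 0.4177] [0.5307 0.2599]
140 241 402 [0.493  0.4178] [0.4933 0.2596]
180 243 399 [0.4536 0.418 ] [0.4538 0.2604]
200 244 398 [0.433  0.4181] [0.4332 0.2603]
270 5 [0.6117 0.3852 0.036 ]
320 5 [0.6118 0.3403 0.036 ]
370 6 [0.6111 0.2953 0.036 ]
floor [0.5598 0.3202 0.0046] [0.4593 0.3188 0.0045]
guide (140, 217) [0.4903 0.3969 0.3286] [ 41.6 -59.3 -11.5]
guide (505, 212) [0.4923 0.2804 0.3293] [ 43.3  57.2 -11.9]
guide (322, 215) [0.4912 0.3387 0.3289] [ 42.3  -1.1 -11.6]
guide (322, 300) [0.4572 0.3386 0.32  ] [ 8.4 -1.1 -2.7]
guide (322, 350) [0.4435 0.3386 0.3311] [ -5.4  -1.1 -13.7]
bottle [0.3369 0.1563 0.1498]
```

```bash
python3 - <<'E'
from h import *
plan(.553,.3376,.317,0);plan(.553,.3376,.05,0)
E
```

```text
shift [1.042e+02 1.000e-01 1.000e-01] turn 0.1 yaw now 0.1 tilt 0.21 dist 104.0
shift [104.9  -0.6 267.1] turn 0.1 yaw now 0.1 tilt 0.21 dist 287.0
```

Emit:
{"api": "move_arm", "payload": {"steps": [[50,0,0,0,45],[100,0,20,0,45],[105,0,60,0,45],[105,0,105,0,45],[105,0,150,0,45],[105,0,190,0,45],[105,0,220,0,45],[105,0,240,0,45],[105,0,255,0,45],[105,0,265,0,45],[105,0,265,0,45],[105,0,265,0,45]]}}

```text
time: 11.3
tool_pos: [0.5553, 0.3382, 0.0553]
tcp_rot: [-3.141, -0.001, -0.002]
wrist_force: [0.0, 0.5, -0.4]
width: 0.574
```

```bash
python3 - <<'E'
from h import *
c=bot.read_camera('wrist'); save(c,'w10.png');s=bot.read_state(); print(s['time'],s['tool_pos'],s['wrist_force'],s['width'])
c=bot.read_camera('side'); im=c['pixels'][260:450,180:400]; cv2.imwrite('pics/s10.png',cv2.resize(im,None,fx=3,fy=3,interpolation=cv2.INTER_CUBIC)[...,::-1])
plan(.553,.3376,.02,0)
E
```

```text
11.35 [0.55567247 0.33862441 0.0558276 ] [ 0.9157032  -0.60160007 -0.61748679] 0.5707916014246343
shift [-2.8  1.2 36. ] turn 0.1 yaw now 0.1 tilt 0.17 dist 36.0
```

View pics/w10.png

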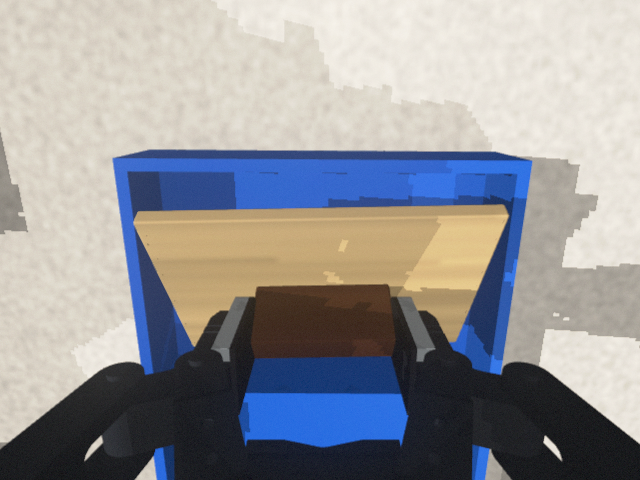

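View pics/s10.png

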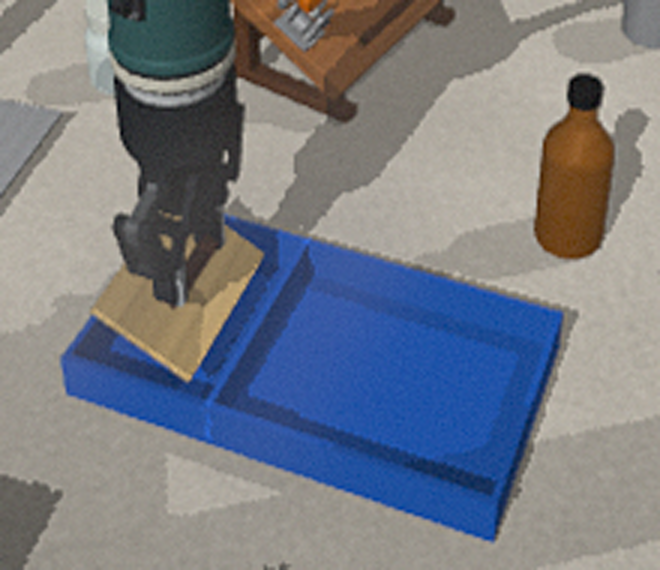

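It fits within the bay (board corners at (135,215) and (508,210), inside the walls). I'll press it down gently at low grip so it pivots flat.

Emit:
{"api": "move_arm", "payload": {"steps": [[-2,1,10,0,45],[-2,1,16,0,45],[-2,1,19,0,45],[-2,1,22,0,45],[-2,1,25,0,45],[-2,1,28,0,45],[-2,1,28,0,45]], "newtons": 20}}

```text
time: 12.1
tool_pos: [0.5581, 0.3375, 0.0308]
tcp_rot: [-3.14, -0.004, -0.016]
wrist_force: [5.4, -6.7, 12.6]
width: 0.575
```

```bash
python3 - <<'E'
from h import *
c=bot.read_camera('wrist'); save(c,'w11.png');s=bot.read_state(); print(s['time'],s['tool_pos'],s['wrist_force'],s['width'])
P=pts(c); M=R.from_rotvec(s['tcp_rot']).as_matrix()
hsv=cv2.cvtColor(c['pixels'],cv2.COLOR_RGB2HSV); m=cv2.inRange(hsv,(14,40,120),(28,200,255))>0; m[330:]=0
for u in (200,300,400,460):
    k=np.where(m[150:300,u])[0]+150; print(u,k.min(),k.max(),med(P,u,k.min()+6,1),med(P,u,k.max()-5,1))
E
```

```text
12.15 [0.5581018  0.33747405 0.03089936] [ 5.52407756 -6.13023519 13.42189202] 0.5713441426472226
200 209 299 [0.5993 0.3784 0.0379] [0.5657 0.3844 0.0263]
300 207 290 [0.6001 0.3451 0.0375] [0.5698 0.3461 0.0271]
400 205 296 [0.6008 0.312  0.0377] [0.5668 0.308  0.026 ]
460 204 299 [0.6012 0.2921 0.0378] [0.5655 0.285  0.0252]
```

View pics/w11.png

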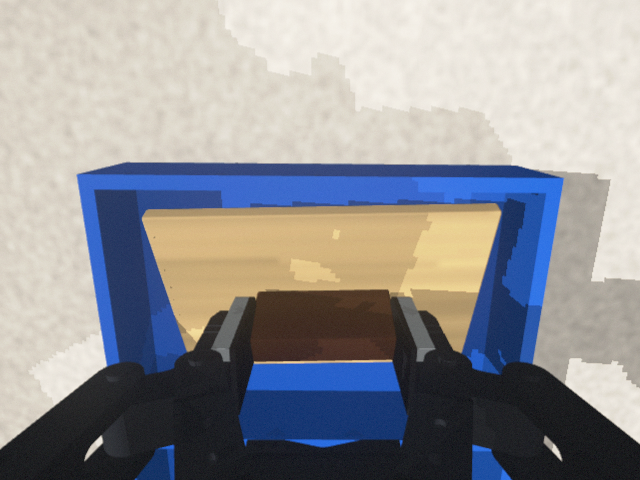

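It is pivoting: tilt is down to about 19° with 13 N. Continuing down.

Emit:
{"api": "move_arm", "payload": {"steps": [[-1,0,2,0,45],[-2,0,4,0,45],[-3,0,6,0,45],[-3,0,8,0,45],[-4,0,10,0,45],[-4,0,12,0,45],[-4,0,13,0,45]]}}

```text
time: 12.85
tool_pos: [0.5592, 0.3402, 0.0213]
tcp_rot: [-3.134, -0.003, -0.032]
wrist_force: [13.2, -2.5, 17.8]
width: 0.572
```

```bash
cat > g.py <<'E'
from h import *
import sys
c=bot.read_camera('wrist'); save(c,sys.argv[1]);s=bot.read_state(); print(s['time'],s['tool_pos'],s['wrist_force'],s['width'])
P=pts(c)
hsv=cv2.cvtColor(c['pixels'],cv2.COLOR_RGB2HSV); m=cv2.inRange(hsv,(14,40,120),(28,200,255))>0; m[330:]=0
for u in (200,300,400,460):
    k=np.where(m[150:300,u])[0]+150; print(u,k.min(),k.max(),med(P,u,k.min()+6,1),med(P,u,k.max()-5,1))
E
python3 g.py w12.png
```

```text
12.9 [0.55902962 0.34023835 0.02109316] [10.74748196 -1.72997402 16.47723229] 0.5720373622540801
200 207 299 [0.5995 0.383  0.0224] [0.5672 0.3869 0.0174]
300 205 293 [0.6003 0.3482 0.0223] [0.5696 0.3489 0.0178]
400 203 296 [0.6012 0.3134 0.0222] [0.5685 0.3111 0.0174]
460 202 299 [0.6015 0.2928 0.0224] [0.5673 0.2884 0.0178]
```

View pics/w12.png

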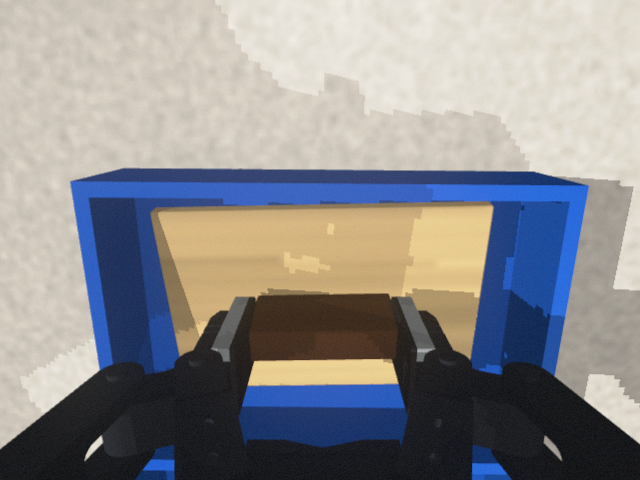

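About 8° of tilt is left. A little more.

Emit:
{"api": "move_arm", "payload": {"steps": [[1,0,2,0,45],[2,0,4,0,45],[2,0,6,0,45],[2,0,7,0,45],[2,0,7,0,45]]}}

```text
time: 13.4
tool_pos: [0.5601, 0.3405, 0.0145]
tcp_rot: [-3.134, -0.004, -0.028]
wrist_force: [8.3, -1.5, 19.6]
width: 0.576
```

```bash
python3 g.py w13.png
```

```text
13.45 [0.56004929 0.34044005 0.0144151 ] [ 8.02447074 -2.41191337 19.44455772] 0.5766447066956197
200 210 299 [0.5984 0.3846 0.011 ] [0.5679 0.3873 0.011 ]
300 208 297 [0.5993 0.3486 0.0112] [0.5688 0.3492 0.0106]
400 208 296 [0.5991 0.3128 0.0106] [0.5697 0.3113 0.0107]
460 209 299 [0.5989 0.2914 0.0107] [0.5682 0.2888 0.0105]
```

The board is flat: z is 0.011 all over, matching floor plus 6 mm. Unload, open and rise.

Emit:
{"api": "move_arm", "payload": {"steps": [[-1,0,-3,0,57],[-1,0,-3,0,70],[-1,0,-3,0,76],[-1,0,-3,0,76],[-1,0,-12,0,76],[-1,0,-30,0,76],[-1,0,-60,0,76],[-1,0,-110,0,76],[-1,0,-160,0,76],[-1,0,-210,0,76],[-40,0,-250,0,76],[-80,0,-270,0,76],[-80,0,-270,0,76],[-80,0,-270,0,76]]}}

```text
time: 14.85
tool_pos: [0.4701, 0.3374, 0.2776]
tcp_rot: [-3.14, -0.004, -0.004]
wrist_force: [0.5, 0.9, -0.6]
width: 0.758
```

```bash
python3 - <<'E'
from h import *
import pickle
c=bot.read_camera('wrist'); save(c,'w14.png');pickle.dump(c,open('w14.pkl','wb'));s=bot.read_state(); print(s['time'],s['tool_pos'],s['wrist_force'],s['width'])
P=pts(c)
for p in [(275,25),(370,25),(275,85),(370,85)]: print(med(P,*p))
E
```

```text
14.9 [0.4702766  0.33702046 0.27610031] [ 0.24741996 -0.33771218 -0.72496654] 0.7622498755440679
[0.6119 0.3783 0.0355]
[0.6122 0.2971 0.035 ]
[0.5665 0.3816 0.0109]
[0.5666 0.2945 0.011 ]
```

View pics/w14.png

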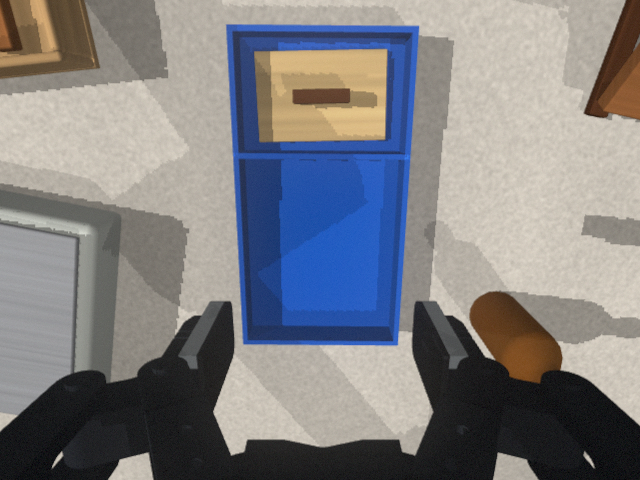

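The guide lies flat in the short bay, bar up, with clearance all round (board (258–387, 50–140) inside the bay walls). Now on to the scraper.

```bash
python3 - <<'E'
from h import *
plan(.43,-.345,.42,-14.5); print(bot.read_state()['q'])
E
```

```text
shift [ -41.5  682.  -143.8] turn 14.6 yaw now 0.1 tilt 0.02 dist 698.0
[ 5.78962366e-01  5.69736142e-02  1.75968878e+00 -3.49904496e-04
  1.32478037e+00  2.14791205e+00]
```

Emit:
{"api": "move_arm", "payload": {"steps": [[0,0,-50,0,76],[0,0,-100,0,76],[0,0,-144,0,76],[-42,682,-144,15,76],[-42,682,-144,15,76],[-42,682,-144,15,76],[-42,682,-144,15,76],[-42,682,-144,15,76],[-42,682,-144,15,76],[-42,682,-144,15,76],[-42,682,-144,15,76],[-42,682,-144,15,60],[-42,682,-144,15,60],[-42,682,-144,15,60],[-42,682,-144,15,60],[-42,682,-144,15,60],[-42,682,-144,15,60],[-42,682,-144,15,60],[-42,682,-144,15,60]]}}

```text
time: 16.8
tool_pos: [0.429, -0.3462, 0.4177]
tcp_rot: [-3.112, 0.412, 0.006]
wrist_force: [0.0, -0.8, -0.1]
width: 0.596
```

```bash
python3 - <<'E'
from h import *
import pickle
c=bot.read_camera('wrist'); save(c,'w15.png');pickle.dump(c,open('w15.pkl','wb'));s=bot.read_state(); print(s['time'],s['tool_pos'],s['wrist_force'],s['width'])
E
```

```text
16.85 [ 0.42924563 -0.3452264   0.41838513] [ 0.65494236 -1.05545314  0.04437332] 0.6024347150784134
```

View pics/w15.png

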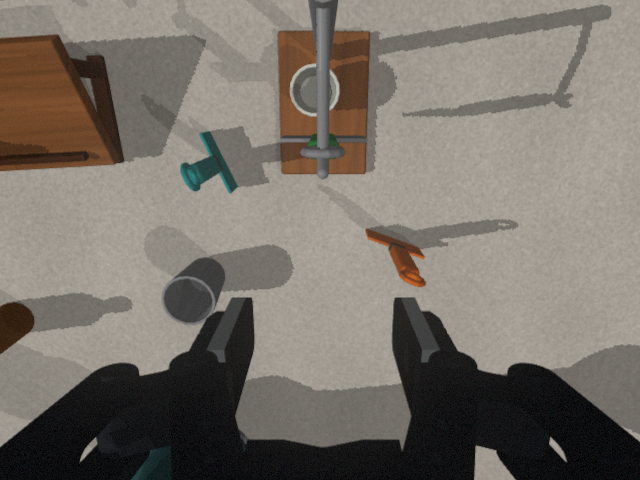

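Seen from above, the green scraper hangs on the hook, ring at (323,152), blade line (280–367, 139), hook tip (323,175). The orange (400,262) and turquoise (205,170) decoys stand on the table. An enlarged crop to confirm, plus measurement:

```bash
python3 - <<'E'
from h import *
import pickle
c=pickle.load(open('w15.pkl','rb')); P=pts(c); im=c['pixels']
x,y,w,h=260,0,130,190
cv2.imwrite('pics/w15c.png',cv2.resize(im[y:y+h,x:x+w],None,fx=3.1,fy=3.1,interpolation=cv2.INTER_CUBIC)[...,::-1])
hsv=cv2.cvtColor(im,cv2.COLOR_RGB2HSV)
m=cv2.inRange(hsv,(50,100,30),(80,255,255))>0; m[:120]=0; m[165:]=0; m[:,:290]=0; m[:,350:]=0
v,u=np.where(m); q=P[m]; print('green',len(q),u.min(),u.max(),v.min(),v.max(),np.median(q,0),np.percentile(q,5,axis=0),np.percentile(q,95,axis=0))
print('handle top by ray z=.255: L',ray(c,u.min(),150,.255),'R',ray(c,u.max(),150,.255))
for p in [(304,152),(343,152),(323,175),(322,160),(322,100),(322,60),(283,139),(366,139)]:
    print(p,'depth',med(P,*p,1),'ray.28',ray(c,*p,.28),'ray.15',ray(c,*p,.146))
for p in [(279,32),(369,32),(281,173),(366,173)]: print('foot',p,ray(c,*p,.014))
E
```

```text
green 113 308 337 134 145 [ 0.47974239 -0.35477634  0.25710128] [ 0.47575017 -0.36782785  0.22725302] [ 0.48322347 -0.34968765  0.258993  ]
handle top by ray z=.255: L [ 0.4766 -0.3475  0.255 ] R [ 0.4712 -0.3675  0.255 ]
(304, 152) depth [ 0.4781 -0.3461  0.2793] ray.28 [ 0.4781 -0.3462  0.28  ] ray.15 [ 0.4666 -0.3366  0.146 ]
(343, 152) depth [ 0.4712 -0.3709  0.2769] ray.28 [ 0.4714 -0.3708  0.28  ] ray.15 [ 0.4567 -0.3731  0.146 ]
(323, 175) depth [ 0.4619 -0.3547  0.2899] ray.28 [ 0.4603 -0.3542  0.28  ] ray.15 [ 0.4403 -0.3485  0.146 ]
(322, 160) depth [ 0.4704 -0.3563  0.2826] ray.28 [ 0.47   -0.3562  0.28  ] ray.15 [ 0.4546 -0.3514  0.146 ]
(322, 100) depth [ 0.5061 -0.366   0.2902] ray.28 [ 0.5063 -0.366   0.28  ] ray.15 [ 0.5083 -0.366   0.146 ]
(322, 60) depth [ 0.5274 -0.3718  0.2961] ray.28 [ 0.5289 -0.3722  0.28  ] ray.15 [ 0.5417 -0.3751  0.146 ]
(283, 139) depth [ 0.485  -0.3233  0.1692] ray.28 [ 0.4897 -0.3353  0.28  ] ray.15 [ 0.4837 -0.3205  0.146 ]
(366, 139) depth [ 0.4644 -0.3955  0.1687] ray.28 [ 0.4756 -0.3873  0.28  ] ray.15 [ 0.4629 -0.3974  0.146 ]
foot (279, 32) [ 0.5972 -0.337   0.014 ]
foot (369, 32) [ 0.5694 -0.4395  0.014 ]
foot (281, 173) [ 0.4373 -0.291   0.014 ]
foot (366, 173) [ 0.4085 -0.3974  0.014 ]
```

View pics/w15c.png

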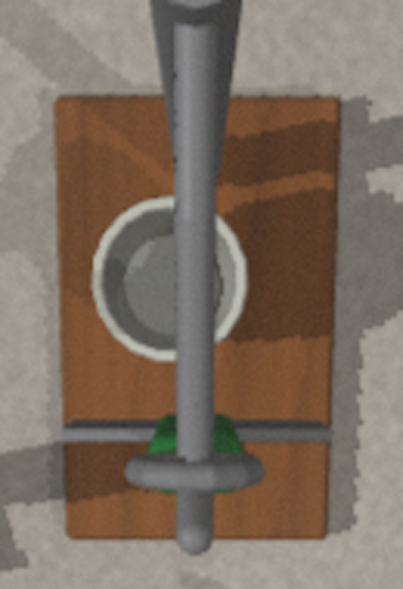

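The crop confirms green handle ends below the ring on the hook: this is the target, and its axis is at yaw about −15.9°. I'll check pad length so the pads take the handle and not the wider ring.

```bash
python3 - <<'E'
from h import *
import pickle
c=pickle.load(open('w15.pkl','rb')); P=pts(c); im=c['pixels']
s=bot.read_state(); M=R.from_rotvec(s['tcp_rot']).as_matrix()
T=(P-s['tool_pos'])@M*1000
for p in [(236,300),(246,300),(232,310),(247,320),(225,330),(245,340),(215,350),(243,370),(240,400),(240,430),(200,370),(180,400),(215,420),(300,455),(320,465)]:
    print(p,im[p[1],p[0]],np.median(T[p[1]-1:p[1]+2,p[0]-1:p[0]+2].reshape(-1,3),0).round(1))
cv2.imwrite('pics/w15p.png',cv2.resize(im[290:480,150:500],None,fx=2.2,fy=2.2,interpolation=cv2.INTER_CUBIC)[...,::-1])
E
```

```text
(236, 300) [69 69 69] [ 12.2 -29.2  -8.9]
(246, 300) [36 36 35] [ 11.9 -25.8  -8.7]
(232, 310) [69 69 68] [ 11.9 -29.  -16.5]
(247, 320) [37 39 36] [  6.6 -25.  -12.8]
(225, 330) [65 66 64] [ 12.1 -28.4 -29.9]
(245, 340) [33 32 26] [  2.  -24.9 -19. ]
(215, 350) [73 76 76] [ 11.4 -29.1 -39.5]
(243, 370) [27 28 27] [ -5.2 -24.9 -24.5]
(240, 400) [101  97  92] [-366.1 -131.6  419.5]
(240, 430) [81 81 78] [-425.  -135.4  420.9]
(200, 370) [28 25 27] [ 13.2 -29.7 -51.3]
(180, 400) [20 20 20] [ 17.6 -28.8 -68.6]
(215, 420) [15 13 11] [ 18.2 -19.9 -74.6]
(300, 455) [21 18 19] [ 11.9  -3.6 -77.1]
(320, 465) [15 21 20] [ 11.8   0.3 -79.2]
```

View pics/w15p.png

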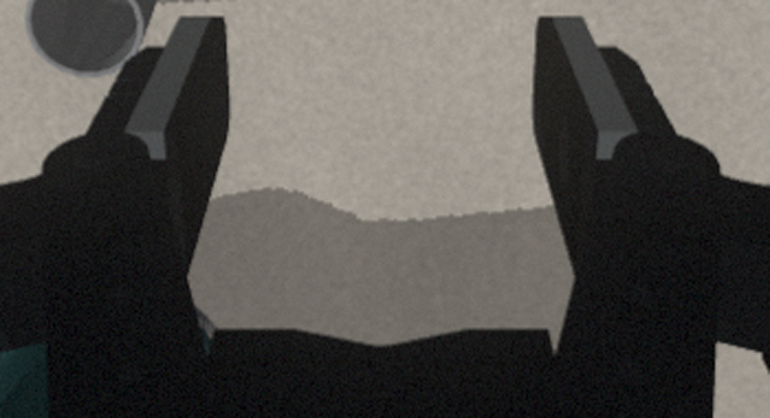

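The pads are 37 mm long and the ring is about 30 mm across, so the pads can only get past the ring if the palm nearly touches the hook. The plan is to pinch the ring's sides, which keeps the palm clear and makes a free hinge for laying down.

```bash
python3 - <<'E'
from h import *
plan(.4747,-.3585,.34,-15.9);plan(.4747,-.3585,.256,-15.9)
E
```

```text
shift [47.6  1.2 78.2] turn 0.9 yaw now -15.0 tilt 0.21 dist 92.0
shift [ 47.8   1.4 162.2] turn 0.9 yaw now -15.0 tilt 0.21 dist 169.0
```

Emit:
{"api": "move_arm", "payload": {"steps": [[30,1,30,1,60],[48,1,70,1,60],[48,1,100,1,60],[48,1,125,1,60],[48,1,140,1,60],[48,1,150,1,60],[48,1,155,1,60],[48,1,160,1,60],[48,1,160,1,60]]}}

```text
time: 17.75
tool_pos: [0.4757, -0.3584, 0.2608]
tcp_rot: [3.111, -0.435, 0.001]
wrist_force: [0.5, -0.7, -0.2]
width: 0.597
```

```bash
python3 - <<'E'
from h import *
import pickle
c=bot.read_camera('wrist'); save(c,'w16.png');s=bot.read_state(); print(s['time'],s['tool_pos'],s['wrist_force'],s['width'])
P=pts(c);M=R.from_rotvec(s['tcp_rot']).as_matrix();np.save('T.npy',(P-s['tool_pos'])@M*1000)
c=bot.read_camera('side'); im=c['pixels'][80:260,300:460]; cv2.imwrite('pics/s16.png',cv2.resize(im,None,fx=3.3,fy=3.3,interpolation=cv2.INTER_CUBIC)[...,::-1])
plan(.4747,-.3585,.256,-15.9)
E
```

```text
17.8 [ 0.47576636 -0.35854262  0.26118853] [-0.11666165  0.40610148  0.38862942] 0.6002147038067264
shift [-1.2  0.1  5.4] turn -0.0 yaw now -15.9 tilt 0.1 dist 5.0
```

View pics/w16.png

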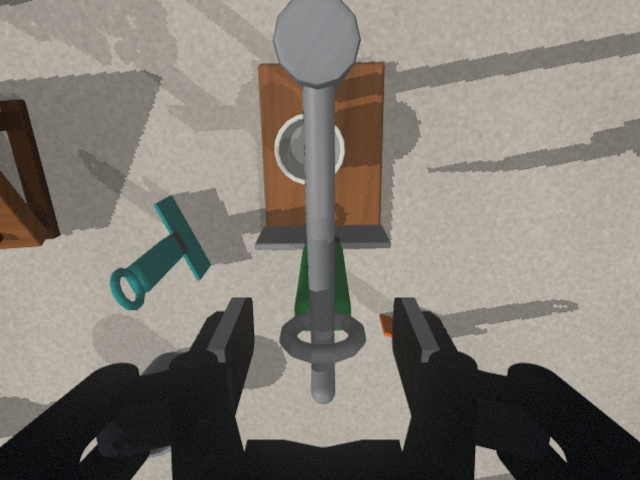

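View pics/s16.png

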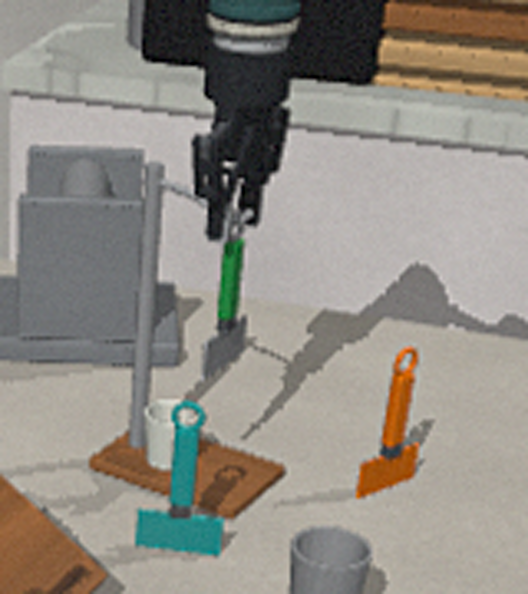

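The ring (323,338) sits centred between the open pads. I'll check its tool-frame offset.

```bash
python3 - <<'E'
import numpy as np
T=np.load('T.npy')
for u,v in [(284,338),(288,338),(358,338),(362,338),(323,352),(300,350),(322,395),(310,300)]:
    print(u,v,np.median(T[v-1:v+2,u-1:u+2].reshape(-1,3),0).round(1))
E
```

```text
284 338 [  0.3 -13.5 -15.4]
288 338 [  1.  -12.1 -16.4]
358 338 [  0.9  11.6 -16. ]
362 338 [  0.2  13.  -15.1]
323 352 [  0.5  -0.3 -23.7]
300 350 [  0.3  -7.7 -22.3]
322 395 [-12.   -0.6 -28.7]
310 300 [ 17.8  -4.3 -21.8]
```

Emit:
{"api": "move_arm", "payload": {"steps": [[0,0,4,0,60],[0,0,4,0,40],[0,0,4,0,20],[0,0,4,0,20],[0,0,4,0,20],[0,0,4,0,20]], "newtons": 35}}

```text
time: 18.45
tool_pos: [0.4755, -0.3584, 0.2565]
tcp_rot: [3.111, -0.435, 0.0]
wrist_force: [-0.9, -0.0, 0.7]
width: 0.334
```

```bash
python3 - <<'E'
from h import *
c=bot.read_camera('wrist'); save(c,'w17.png');s=bot.read_state(); print(s['time'],s['tool_pos'],s['wrist_force'],s['width']*85)
E
```

```text
18.5 [ 0.47550385 -0.35841072  0.25643365] [-1.2581074  -0.5003784  -0.03467621] 28.191205906605838
```

View pics/w17.png

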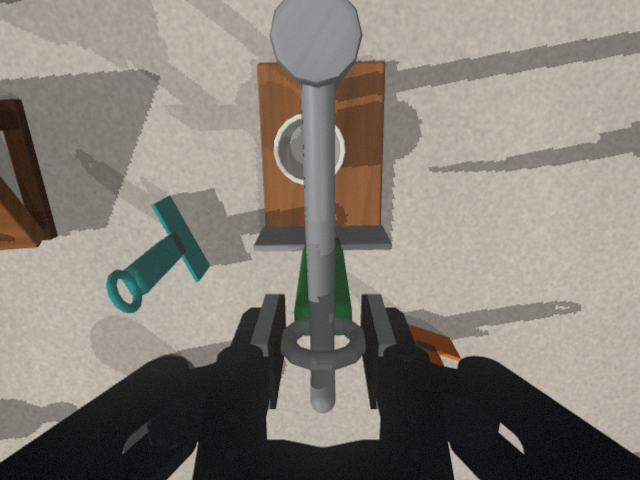

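The ring is gripped at 28 mm width, and nothing is lifted yet. I'll measure the hook's profile before lifting, so the ring follows it freely.

```bash
python3 - <<'E'
from h import *
import pickle
c=pickle.load(open('w15.pkl','rb')); P=pts(c)
o=np.array([.4747,-.3585]);ex=np.array([np.cos(np.radians(-15.9)),np.sin(np.radians(-15.9))]);ey=np.array([-ex[1],ex[0]])
for v in list(range(80,180,4))+[176,178]:
    row=P[v,312:334]; k=row[:,2]>.262
    if k.sum()>2: 
        q=row[k]; print(v,'x',(np.median((q[:,:2]-o)@ex)*1000).round(1),'ztop',(np.percentile(q[:,2],80)*1000).round(1),'width',(np.ptp((q[:,:2]-o)@ey)*1000).round(1))
E
```

```text
80 x 43.6 ztop 294.1 width 7.2
84 x 41.4 ztop 293.0 width 7.2
88 x 39.2 ztop 292.8 width 7.2
92 x 36.9 ztop 291.9 width 7.3
96 x 34.6 ztop 290.7 width 7.4
100 x 32.3 ztop 289.4 width 7.4
104 x 30.0 ztop 289.3 width 7.4
108 x 27.6 ztop 288.3 width 7.5
112 x 25.3 ztop 287.9 width 7.5
116 x 22.9 ztop 286.1 width 7.6
120 x 20.4 ztop 286.0 width 7.6
124 x 18.0 ztop 285.2 width 7.0
128 x 15.5 ztop 284.2 width 7.0
132 x 12.9 ztop 283.1 width 7.1
136 x 10.4 ztop 282.4 width 7.1
140 x 7.8 ztop 281.8 width 7.2
144 x 5.2 ztop 280.7 width 7.2
148 x 2.6 ztop 281.1 width 13.6
152 x 0.6 ztop 285.5 width 13.5
156 x -2.1 ztop 285.0 width 13.6
160 x -5.0 ztop 283.0 width 7.3
164 x -7.1 ztop 285.2 width 7.2
168 x -9.3 ztop 288.6 width 7.1
172 x -11.7 ztop 290.2 width 7.1
176 x -14.3 ztop 289.7 width 5.2
176 x -14.3 ztop 289.7 width 5.2
178 x -15.9 ztop 287.3 width 1.3
```

The hook wire is 7 mm thick, so the ring has about 11 mm of play. The path rises and follows the upturned tip, then leaves along −x.

Emit:
{"api": "move_arm", "payload": {"steps": [[0,0,-3,0,20],[0,0,-6,0,20],[-4,0,-8,0,20],[-8,0,-12,0,20],[-12,0,-16,0,20],[-16,0,-18,0,20],[-22,0,-20,0,20],[-30,0,-22,0,20],[-40,0,-24,0,20],[-50,0,-28,0,20],[-60,0,-35,0,20],[-60,0,-35,0,20]]}}

```text
time: 19.7
tool_pos: [0.417, -0.342, 0.2931]
tcp_rot: [3.11, -0.436, 0.003]
wrist_force: [-0.3, -0.1, -0.7]
width: 0.326
```

```bash
python3 - <<'E'
from h import *
c=bot.read_camera('wrist'); save(c,'w18.png');s=bot.read_state(); print(s['time'],s['tool_pos'],s['wrist_force'],s['width']*85)
c=bot.read_camera('side'); im=c['pixels'][80:260,300:460]; cv2.imwrite('pics/s18.png',cv2.resize(im,None,fx=3.3,fy=3.3,interpolation=cv2.INTER_CUBIC)[...,::-1])
E
```

```text
19.75 [ 0.41759251 -0.34210238  0.29255402] [ 0.83881442 -0.47697849 -1.54692408] 27.706227141040994
```

View pics/w18.png

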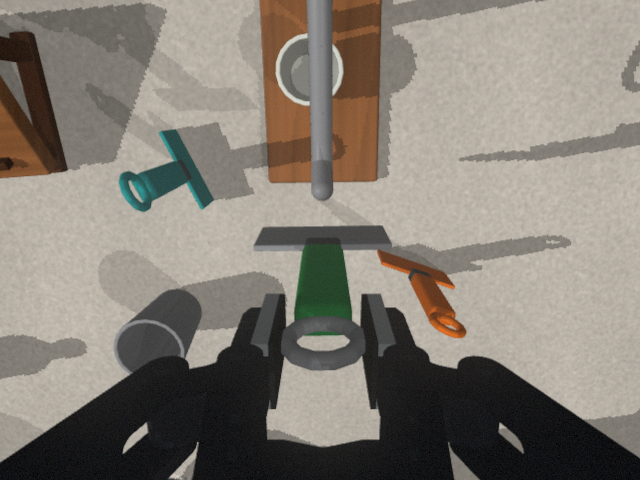

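View pics/s18.png

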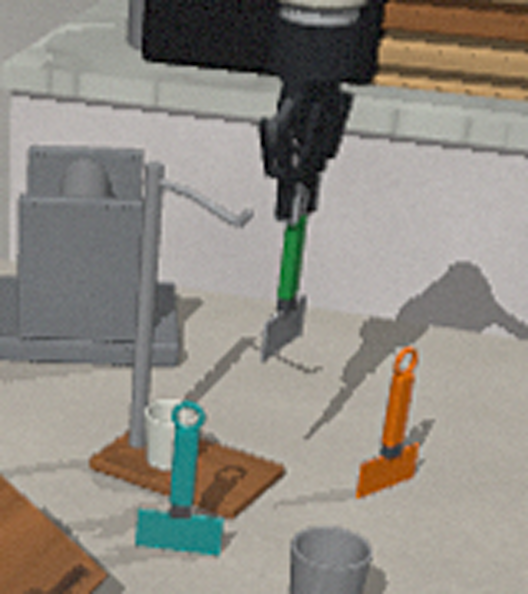

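The scraper is off the hook and hangs from the ring, with the hook and cup untouched. I'll carry it high to the tray and check its lean.

```bash
python3 - <<'E'
from h import *
plan(.42,-.342,.42,-15.9);plan(.46,0,.42,-8);plan(.36,.338,.40,0)
E
```

```text
shift [   2.3   -0.6 -128. ] turn -0.1 yaw now -16.0 tilt 0.1 dist 128.0
shift [ -53.2 -340.4 -128.3] turn -8.0 yaw now -16.0 tilt 0.1 dist 368.0
shift [-242.3 -637.9 -108.7] turn -16.0 yaw now -16.0 tilt 0.1 dist 691.0
```

Emit:
{"api": "move_arm", "payload": {"steps": [[0,0,-40,0,20],[0,0,-80,0,20],[0,0,-120,0,20],[-5,-35,-128,0,20],[-11,-70,-128,-2,20],[-17,-110,-128,-3,20],[-23,-150,-128,-4,20],[-30,-190,-128,-5,20],[-36,-230,-128,-6,20],[-42,-270,-128,-7,20],[-48,-310,-128,-8,20],[-60,-350,-128,-9,20],[-85,-385,-128,-10,20],[-110,-420,-128,-12,20],[-135,-460,-128,-13,20],[-160,-500,-128,-14,20],[-185,-540,-124,-15,20],[-210,-580,-118,-16,20],[-230,-620,-112,-16,20],[-242,-638,-109,-16,20]]}}

```text
time: 21.8
tool_pos: [0.3588, 0.3415, 0.3991]
tcp_rot: [-3.141, -0.007, 0.002]
wrist_force: [0.6, -1.3, 0.0]
width: 0.331
```

Emit:
{"api": "move_arm", "payload": {"steps": [[0,0,0,0,20],[0,0,0,0,20],[0,0,0,0,20],[0,0,0,0,20]]}}

```text
time: 22.2
tool_pos: [0.3608, 0.3372, 0.4007]
tcp_rot: [-3.141, 0.001, -0.001]
wrist_force: [0.1, -0.7, -0.8]
width: 0.33
```

```bash
cat > sc.py <<'E'
from h import *
import sys,pickle
c=bot.read_camera('wrist'); save(c,sys.argv[1]+'.png');pickle.dump(c,open('cur.pkl','wb'));s=bot.read_state(); print(s['time'],s['tool_pos'],s['wrist_force'],s['width']*85)
P=pts(c);M=R.from_rotvec(s['tcp_rot']).as_matrix();T=(P-s['tool_pos'])@M*1000
hsv=cv2.cvtColor(c['pixels'],cv2.COLOR_RGB2HSV); m=cv2.inRange(hsv,(50,100,30),(80,255,255))>0
q=T[m]; 
for a,b in [(0,15),(15,30),(30,45),(45,60),(60,75),(75,90)]:
    k=(q[:,2]>a)&(q[:,2]<b)
    if k.sum()>5: print('green z',a,b,np.median(q[k],0).round(1),k.sum())
v,u=np.where(m); print('green px',len(u),u.min(),u.max(),v.min(),v.max(), 'T',np.percentile(q,3,axis=0).round(1),np.percentile(q,97,axis=0).round(1))
plan(.36,.338,.40,0)
E
python3 sc.py w19; python3 - <<'E'
from h import *
c=bot.read_camera('side'); im=c['pixels'][180:450,180:460]; cv2.imwrite('pics/s19.png',cv2.resize(im,None,fx=2.2,fy=2.2,interpolation=cv2.INTER_CUBIC)[...,::-1])
E
```

```text
22.25 [0.36074936 0.33716988 0.40074639] [ 1.15520143 -0.3306544  -1.78130073] 27.919224527444364
green z 0 15 [ 5.8 -0.3  5.6] 994
green z 15 30 [ 6.  -0.3 21.9] 672
green z 30 45 [ 5.9 -0.4 37. ] 522
green z 45 60 [ 6.  -0.1 52.1] 420
green z 60 75 [ 6.  -0.4 64.7] 239
green px 3484 295 350 244 334 T [ 1.2 -9.8 -1.9] [ 6.5  9.4 65.4]
shift [-0.8 -0.8  0.7] turn -0.0 yaw now -0.0 tilt 0.05 dist 1.0
```

View pics/w19.png

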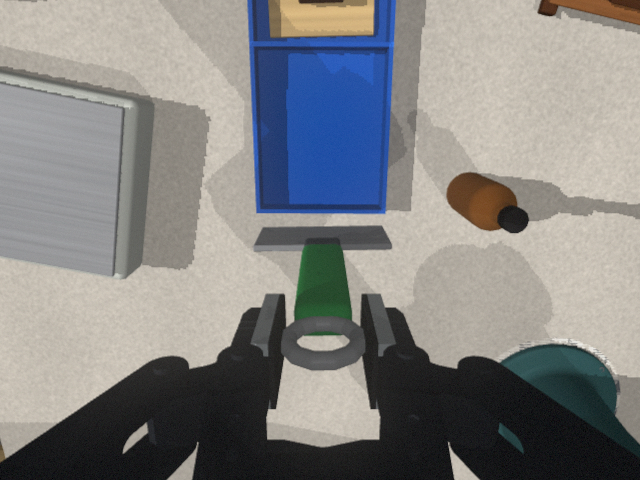

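View pics/s19.png

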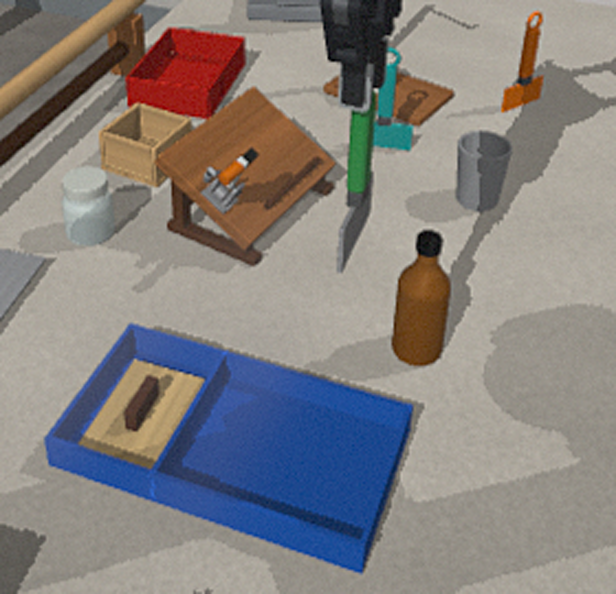

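It hangs exactly vertical (handle face 6 mm ahead at all heights), blade edge about 127 mm below the TCP. I'll lower it to just above the floor at the near end of the long bay.

Emit:
{"api": "move_arm", "payload": {"steps": [[-25,0,0,0,20],[-25,0,40,0,20],[-25,0,80,0,20],[-25,0,120,0,20],[-25,0,155,0,20],[-25,0,185,0,20],[-25,0,210,0,20],[-25,0,230,0,20],[-25,0,245,0,20],[-25,0,256,0,20],[-25,0,260,0,20],[-25,0,260,0,20]], "newtons": 22}}

```text
time: 23.5
tool_pos: [0.3353, 0.3377, 0.1402]
tcp_rot: [3.141, 0.001, -0.001]
wrist_force: [0.8, 0.7, -0.3]
width: 0.33
```

```bash
python3 sc.py w20; python3 - <<'E'
from h import *
c=bot.read_camera('side'); im=c['pixels'][180:450,180:460]; cv2.imwrite('pics/s20.png',cv2.resize(im,None,fx=2.2,fy=2.2,interpolation=cv2.INTER_CUBIC)[...,::-1])
E
```

```text
23.55 [0.33560021 0.33819023 0.14083153] [ 0.56697362  0.00657662 -0.88484183] 27.777274908543653
green z 0 15 [5.3 0.1 4.9] 1115
green z 15 30 [ 5.5  0.5 21.9] 673
green z 30 45 [ 5.5  0.1 37. ] 535
green z 45 60 [ 5.5  0.1 52.1] 427
green z 60 75 [ 5.5  0.1 65.7] 289
green px 3532 295 350 244 335 T [ 0.7 -9.4 -1.3] [ 6.  10.  67.3]
shift [ 2.460e+01  1.000e-01 -2.592e+02] turn 0.1 yaw now 0.1 tilt 0.05 dist 260.0
```

View pics/s20.png

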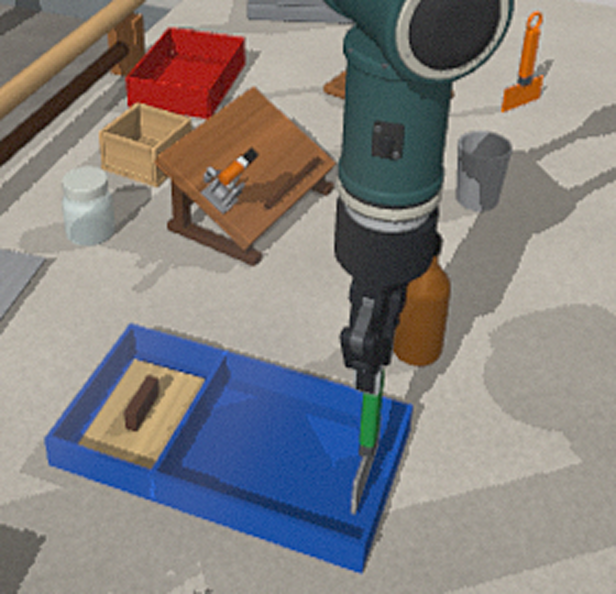

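View pics/w20.png

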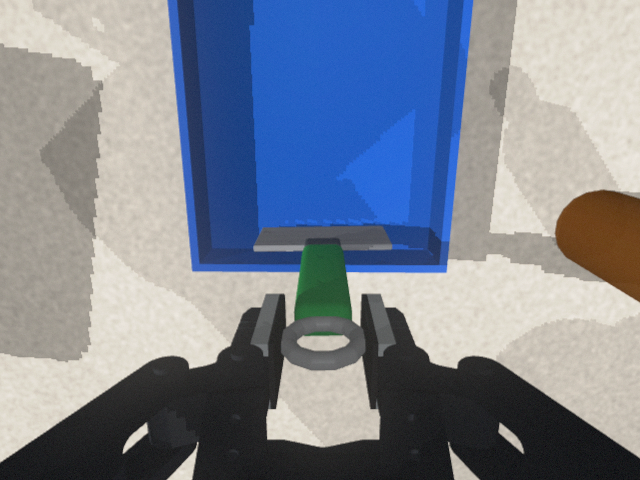

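The blade is inside the bay near the near wall (255–390, 240). Now touch down and start tilting the handle away, in small steps.

Emit:
{"api": "move_arm", "payload": {"steps": [[0,0,6,0,20],[0,0,10,0,20],[0,0,12,0,20],[6,0,12,0,20],[12,0,12,0,20],[18,0,13,0,20],[24,0,14,0,20],[30,0,15,0,20],[36,0,16,0,20],[42,0,18,0,20],[48,0,20,0,20],[48,0,20,0,20]], "newtons": 22}}

```text
time: 24.8
tool_pos: [0.386, 0.3397, 0.1225]
tcp_rot: [-3.138, -0.001, -0.008]
wrist_force: [0.7, 0.1, 7.2]
width: 0.328
```

```bash
python3 sc.py w21; python3 - <<'E'
from h import *
c=bot.read_camera('side'); im=c['pixels'][180:450,180:460]; cv2.imwrite('pics/s21.png',cv2.resize(im,None,fx=2.2,fy=2.2,interpolation=cv2.INTER_CUBIC)[...,::-1])
E
```

```text
24.85 [0.38580112 0.33974028 0.12260351] [1.74506225 0.09843209 7.27050488] 27.914565563920217
green z 0 15 [-1.1  0.1  2.5] 391
green z 15 30 [-7.9  0.5 22.3] 160
green z 30 45 [-13.7   0.1  38. ] 126
green z 45 60 [-19.5   0.6  53.1] 101
green z 60 75 [-22.5  -2.6  60.6] 7
green px 1214 295 351 302 329 T [-20.8  -8.9  -2.5] [-0.1  9.3 55.3]
shift [ -24.4    0.8 -277.5] turn 0.1 yaw now 0.1 tilt 0.35 dist 279.0
```

View pics/s21.png

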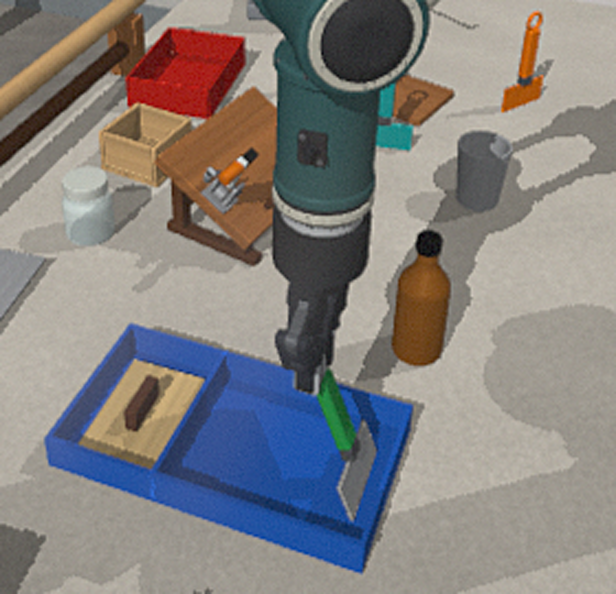

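View pics/w21.png

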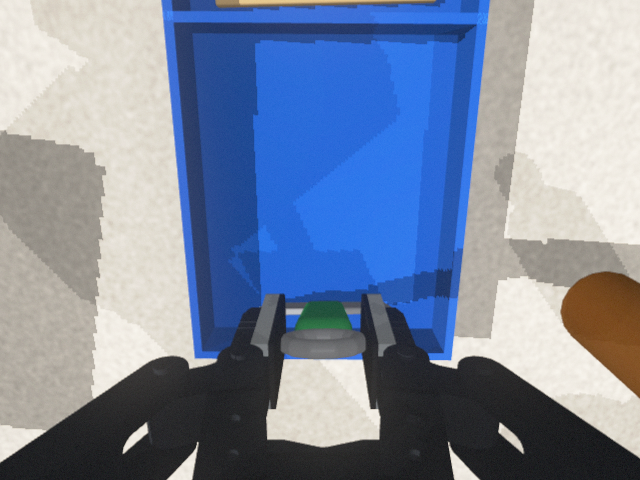

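It tilts cleanly: about 20° lean, blade edge still at x ≈ 0.337, 7 N. Continuing the arc.

Emit:
{"api": "move_arm", "payload": {"steps": [[6,0,2,0,20],[12,0,5,0,20],[17,0,7,0,20],[22,0,10,0,20],[27,0,13,0,20],[32,0,17,0,20],[37,0,20,0,20],[42,0,24,0,20],[47,0,28,0,20],[51,0,33,0,20],[56,0,37,0,20],[60,0,42,0,20],[64,0,47,0,20],[68,0,52,0,20],[71,0,57,0,20],[74,0,62,0,20],[74,0,62,0,20]]}}

```text
time: 26.6
tool_pos: [0.4566, 0.3376, 0.057]
tcp_rot: [3.14, 0.002, -0.003]
wrist_force: [0.1, 0.1, 0.7]
width: 0.327
```

```bash
python3 sc.py w22; python3 - <<'E'
from h import *
c=bot.read_camera('side'); im=c['pixels'][180:450,180:460]; cv2.imwrite('pics/s22.png',cv2.resize(im,None,fx=2.2,fy=2.2,interpolation=cv2.INTER_CUBIC)[...,::-1])
E
```

```text
26.65 [0.45637539 0.33766383 0.05734124] [-0.42923358 -0.29367554  0.93183413] 28.055558212223335
green z 0 15 [-56.4  -0.4   6.7] 1318
green z 15 30 [-72.4   0.5  15.5] 45
green px 4183 294 359 350 457 T [-69.4  -9.9 -14.6] [-10.4   9.8  13.7]
shift [ -97.1   -0.  -342.5] turn 0.1 yaw now 0.1 tilt 0.14 dist 356.0
```

View pics/s22.png

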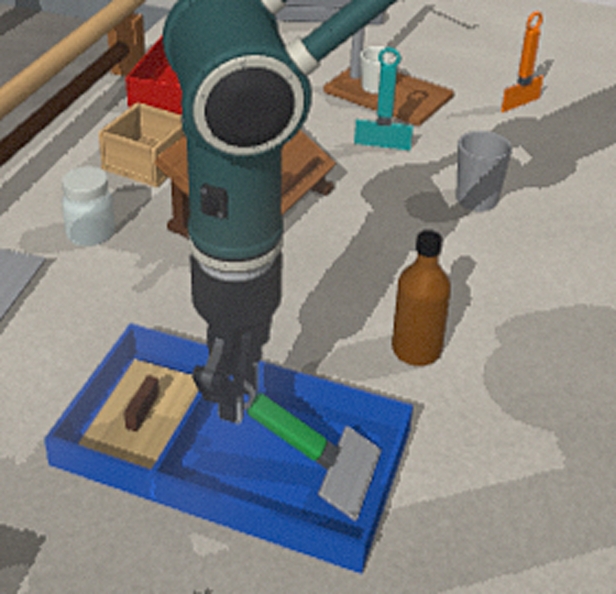

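View pics/w22.png

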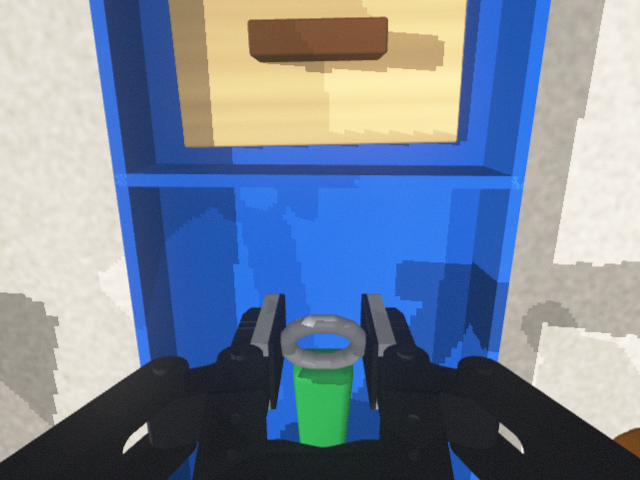

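About 63° now, force near zero, edge at x ≈ 0.331. Last part down.

Emit:
{"api": "move_arm", "payload": {"steps": [[2,0,4,0,20],[4,0,8,0,20],[6,0,13,0,20],[8,0,18,0,20],[10,0,24,0,20],[12,0,30,0,20],[13,0,35,0,20],[14,0,40,0,20],[15,0,44,0,20],[16,0,47,0,20],[16,0,49,0,20],[16,0,50,0,20],[16,0,50,0,20]]}}

```text
time: 28.0
tool_pos: [0.4732, 0.3382, 0.0083]
tcp_rot: [3.142, 0.002, 0.0]
wrist_force: [0.4, 0.1, -0.0]
width: 0.33
```

```bash
python3 sc.py w23; python3 - <<'E'
from h import *
c=bot.read_camera('side'); im=c['pixels'][180:450,180:460]; cv2.imwrite('pics/s23.png',cv2.resize(im,None,fx=2.2,fy=2.2,interpolation=cv2.INTER_CUBIC)[...,::-1])
P=pts(c); hsv=cv2.cvtColor(c['pixels'],cv2.COLOR_RGB2HSV); m=(cv2.inRange(hsv,(50,100,30),(80,255,255))>0)&(P[...,1]>.2)&(P[...,1]<.45)
q=P[m]; 
for lo,hi in [(.38,.4),(.4,.42),(.42,.44),(.44,.46)]:
    k=(q[:,0]>lo)&(q[:,0]<hi)
    if k.sum(): print(lo,np.percentile(q[k,2],90).round(4),k.sum())
E
```

```text
28.05 [0.47315259 0.33824417 0.0083729 ] [-0.17275785 -0.42775956  0.75731693] 27.859241792688252
green px 4047 293 353 374 459 T [-40.9  -9.9 -21.3] [-14.  10. -16.]
shift [-1.131e+02  1.000e-01 -3.916e+02] turn 0.1 yaw now 0.1 tilt 0.0 dist 408.0
0.38 0.0248 112
0.4 0.0274 114
0.42 0.03 114
0.44 0.0318 75
```

View pics/s23.png

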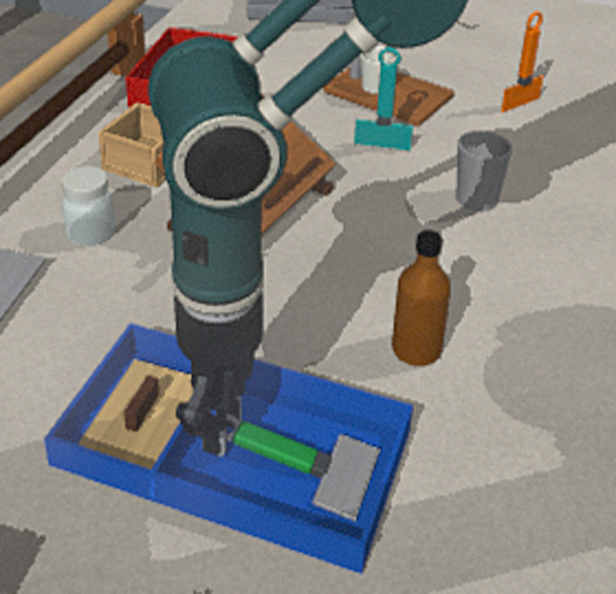

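About 7° is left, almost no force. I'll go down the last 3 mm and open slowly.

Emit:
{"api": "move_arm", "payload": {"steps": [[0,0,2,0,20],[0,0,3,0,20],[0,0,3,0,30],[0,0,3,0,32],[0,0,3,0,33],[0,0,3,0,34],[0,0,3,0,35],[0,0,3,0,37],[0,0,3,0,42],[0,0,3,0,55],[0,0,3,0,60],[0,0,3,0,60]], "newtons": 20}}

```text
time: 29.3
tool_pos: [0.4731, 0.3382, 0.0052]
tcp_rot: [3.142, 0.002, -0.0]
wrist_force: [-0.1, 0.6, 0.3]
width: 0.6
```

Emit:
{"api": "move_arm", "payload": {"steps": [[0,0,-10,0,60],[0,0,-30,0,60],[0,0,-70,0,60],[0,0,-120,0,60],[0,0,-170,0,60],[-30,0,-220,0,60],[-60,0,-270,0,60],[-60,0,-300,0,60],[-60,0,-300,0,60],[-60,0,-300,0,60]]}}

```text
time: 30.3
tool_pos: [0.4136, 0.3387, 0.3082]
tcp_rot: [-3.139, -0.003, -0.007]
wrist_force: [-0.5, -0.4, -0.7]
width: 0.6
```

```bash
python3 - <<'E'
from h import *
s=bot.read_state(); print(s['time'],s['tool_pos'],s['wrist_force'],s['width'])
for n in ['wrist','side','scene']:
    c=bot.read_camera(n); save(c,n+'_end.png')
    P=pts(c); hsv=cv2.cvtColor(c['pixels'],cv2.COLOR_RGB2HSV); m=(cv2.inRange(hsv,(50,100,30),(80,255,255))>0)&(P[...,1]>.2)&(P[...,1]<.45)
    q=P[m]
    if len(q): print(n,len(q),np.percentile(q,2,axis=0).round(4),np.percentile(q,98,axis=0).round(4))
    if n=='wrist':
        v,u=np.where(m); print(u.min(),u.max(),v.min(),v.max())
        for uu in range(0,1): 
            for vv in range(v.min()+4,v.max()-3,10): print(vv,med(P,int((u.min()+u.max())/2),vv,2))
E
```

```text
30.3 [0.41361054 0.3387421  0.30818899] [-0.48484632 -0.38803876 -0.72089745] 0.599506957063713
wrist 1484 [0.3847 0.328  0.016 ] [0.4589 0.3476 0.0204]
315 334 140 214
144 [0.456  0.3384 0.0189]
154 [0.4461 0.3384 0.0187]
164 [0.4361 0.3384 0.0191]
174 [0.4259 0.3384 0.019 ]
184 [0.4156 0.3383 0.0189]
194 [0.4051 0.3383 0.0189]
204 [0.3945 0.3383 0.0187]
side 415 [0.3804 0.3288 0.0092] [0.4534 0.3497 0.0239]
scene 120 [0.3846 0.3233 0.0082] [0.4602 0.3435 0.0218]
```

View pics/wrist_end.png

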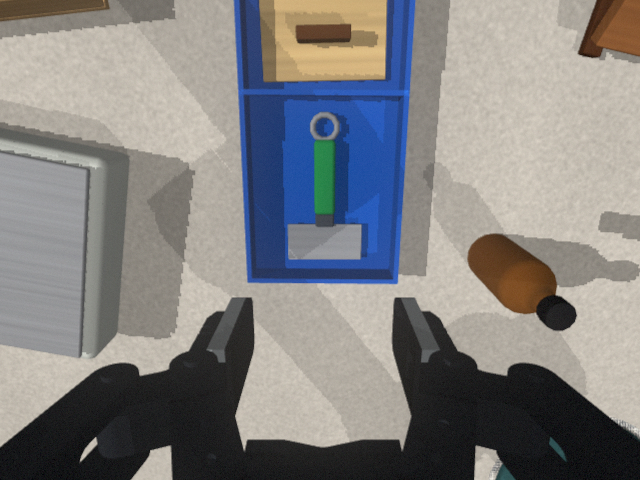

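View pics/side_end.png

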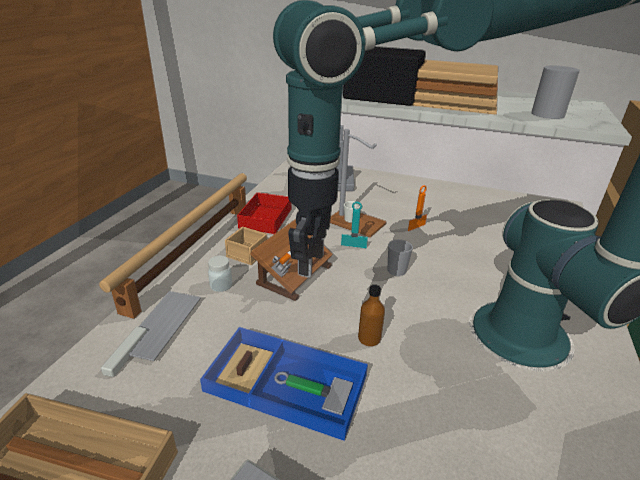

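The scraper lies flat in the long bay: handle top at 0.019 m along its whole length, ring at (324,127), blade at (325,242). The guide is in the short bay and the robot is clear. Last check of the finger, then hand in.

```bash
python3 - <<'E'
import cv2
im=cv2.imread('pics/scene_end.png')[200:300,280:420]; cv2.imwrite('pics/scene_endc.png',cv2.resize(im,None,fx=5,fy=5,interpolation=cv2.INTER_CUBIC))
E
```

```text
(no output)
```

View pics/scene_endc.png

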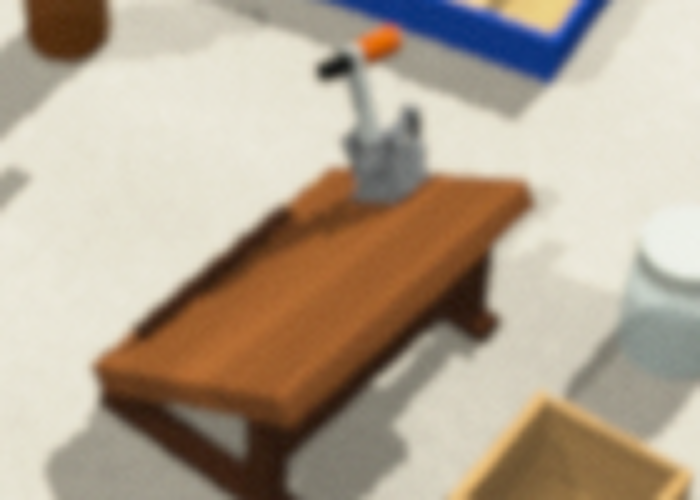

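The finger stands open (knob up at (382,42) in the crop) and the rest is empty.

```bash
python3 -c "
from workcell import bot
print(bot.finish_job())"
```

```text
the job is handed in; nothing more can be done
None
```

The job is done and handed in at about 30 s of the 72 s allowed.

- **Finger:** I pushed the knob up and over with the shut fingertips. It stayed open by itself, and I only then touched the guide. The last scene picture shows it still standing open over the empty rest.
- **Guide:** I gripped it by the bar, lifted it off the rest and pressed it flat in the short bay. The bar is up, and the board's top reads 0.011 m in the last depth check, which is floor plus 6 mm.
- **Scraper:** I took the green one off the hook by its ring and followed the upturned tip. I then tilted it down about its blade edge in the long bay. The handle's top reads about 0.019 m along its whole length, so it lies flat.

**Short of ideal:** when I opened the jaws on the scraper, the ring end was still an estimated 6 mm above its resting height, so it settled that little way by itself. The largest wrist force in my readings was about 22 N, while pressing the guide flat. The bystanders and look-alike scrapers in the last pictures look unmoved. I judged this by eye and did not measure it. No check failed or disagreed.

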